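# Unload finished dies from an engraver's nest fixture

### The job

The engraved dies in this fixture are finished: unload them and close the fixture up again. Swing the hold-down bar right up, slide the clamp plate out from under its corner clips and lay it flat on the middle of the black rubber mat; then press the ejector lever of each filled pocket and set every die in the wooden tray, flat on the felt with its engraved face up. When the fixture is empty, slide the clamp plate fully home under its clips as it was, fold the bar back down on it, and leave the other things on the bench where they are.

Things in the scene. Friction and masses are not known exactly. Their poses are not given: they have to be found in the camera images.
- fixture: Fixed aluminium block 130 (x) x 240 (y) x 40 mm high. Origin: underside, mid-width, 55 mm behind the front face (-x, lever side). Pockets 1 to 4 at x=0, y=-75, -25, 25, 75 mm, each 43 (x) x 27 (y), 17 deep, its lever straight in front. The bar is hinged at the back. Yaw varies; z up.
- rear_clips (a point): midway between the two rear corner clips, at block-top height (fixture x=28 mm). Clips: x 14 to 42, y +-90 to +-106, up to 50.5 mm; lips overhang the clamp plate by 5 mm, so it cannot be lifted straight up: slide it 30 mm or more to the fixture's -x first (2.5 mm play above it, 3 mm each side). A stop at x=40, 2 mm behind the plate's home.
- bar_hinge (a point): middle of the hold-down bar's hinge axis, which runs along the fixture's y; fixed to the fixture at x=62 mm, z=58 mm
- holdbar (a joint): angle of the U-shaped steel hold-down bar (round crossbar 12 mm thick, 222 mm long along y; side arms at y=+-115). 0 = down, two rubber feet (y=+-50) on the clamp plate; grows as it swings up and back to its stop at 1.9 rad, crossbar then 145 mm above the bench. Stays open past 1.57, else falls shut; hinge almost free
- bar_mid (a point): middle of the crossbar, on its axis, 92 mm from the hinge axis; bar down: at fixture x=-30 mm, 58 mm above the bench, 14 mm above the clamp plate's top. Can be pinched from above across x and swung along its arc, turning between the fingers
- clamp_plate: loose steel clamp plate lying on the fixture over the pockets: 76 (x) x 190 (y) x 4 mm, about 0.17 kg, four windows 30 x 16 mm over the pockets (smaller than the dies). Origin: centre of its underside, z up; home: origin at fixture x=0, y=0, z=40 mm, axes as the fixture's. Carries an upright grip rib
- plate_rib (a point): middle of the top of the clamp plate's grip rib: rib 10 mm thick (y), 28 mm long (x 10 to 38 mm of the plate), standing 26 mm above the plate's top (30 mm above its underside)
- tray_floor (a point): centre of the inner floor (6 mm above the bench) of the felt-lined wooden tray, fixed on the bench; inside 160 mm along this point's x and 110 mm along its y, rim 12 mm above the floor, walls 6 mm thick
- mat: flat black rubber bench mat, 220 (x) x 130 (y) x 3 mm, fixed; origin: centre of its underside, so its top is at 3 mm
- bur_pot: bystander: white pot of burs, diameter 60, 28 mm high (burs to 58 mm), loose; origin under its centre
- bur_block: bystander: wooden block 60 x 110 x 30 mm with burs standing in it (to 62 mm), loose; origin under its centre
- graver: bystander: graver lying on the bench, 130 mm long along its x, 33 mm thick wooden handle, loose; origin at the front of its handle, at bench height
- die1: brass stamping die, a block 40 (x) x 24 (y) x 16 mm high, about 0.13 kg, engraved on its top face; origin: centre of its underside, z towards the engraved face. Present or absent (None). At the start it sits in pocket 1, top face 1 mm below the block's top, under the clamp plate
- lever1 (a joint): ejector lever of pocket 1: 0 = at rest (raised), 0.30 rad = fully pressed. Its lift pad in the pocket rises 40 mm per rad, so a full press raises the die 11.5 mm, to stand 10.5 mm above the block's top. Friction holds it: it moves at about 5 to 7 N on the paddle, has no spring and stays where it is left
- lever1_pad (a point): pressing point on top of lever 1's paddle (paddle 22 x 22 mm, sticking out in front of the block; pivot 41 mm behind this point, inside the block); about 29 mm above the bench at rest, goes down 12 mm when fully pressed
- die2: brass stamping die, a block 40 (x) x 24 (y) x 16 mm high, about 0.13 kg, engraved on its top face; origin: centre of its underside, z towards the engraved face. Present or absent (None). At the start it sits in pocket 2, top face 1 mm below the block's top, under the clamp plate
- lever2 (a joint): ejector lever of pocket 2: 0 = at rest (raised), 0.30 rad = fully pressed. Its lift pad in the pocket rises 40 mm per rad, so a full press raises the die 11.5 mm, to stand 10.5 mm above the block's top. Friction holds it: it moves at about 5 to 7 N on the paddle, has no spring and stays where it is left
- lever2_pad (a point): pressing point on top of lever 2's paddle (paddle 22 x 22 mm, sticking out in front of the block; pivot 41 mm behind this point, inside the block); about 29 mm above the bench at rest, goes down 12 mm when fully pressed
- die3: brass stamping die, a block 40 (x) x 24 (y) x 16 mm high, about 0.13 kg, engraved on its top face; origin: centre of its underside, z towards the engraved face. Present or absent (None). At the start it sits in pocket 3, top face 1 mm below the block's top, under the clamp plate
- lever3 (a joint): ejector lever of pocket 3: 0 = at rest (raised), 0.30 rad = fully pressed. Its lift pad in the pocket rises 40 mm per rad, so a full press raises the die 11.5 mm, to stand 10.5 mm above the block's top. Friction holds it: it moves at about 5 to 7 N on the paddle, has no spring and stays where it is left
- lever3_pad (a point): pressing point on top of lever 3's paddle (paddle 22 x 22 mm, sticking out in front of the block; pivot 41 mm behind this point, inside the block); about 29 mm above the bench at rest, goes down 12 mm when fully pressed
- die4: brass stamping die, a block 40 (x) x 24 (y) x 16 mm high, about 0.13 kg, engraved on its top face; origin: centre of its underside, z towards the engraved face. Present or absent (None). At the start it sits in pocket 4, top face 1 mm below the block's top, under the clamp plate
- lever4 (a joint): ejector lever of pocket 4: 0 = at rest (raised), 0.30 rad = fully pressed. Its lift pad in the pocket rises 40 mm per rad, so a full press raises the die 11.5 mm, to stand 10.5 mm above the block's top. Friction holds it: it moves at about 5 to 7 N on the paddle, has no spring and stays where it is left
- lever4_pad (a point): pressing point on top of lever 4's paddle (paddle 22 x 22 mm, sticking out in front of the block; pivot 41 mm behind this point, inside the block); about 29 mm above the bench at rest, goes down 12 mm when fully pressed

How it is judged:
On the way, in this order (a step that is already met when the one before it is completed fails the run):
1. the hold-down bar is swung right up past upright while the clamp plate is still in its place (value of joint holdbar above 1.6 rad and distance between clamp_plate and fixture below 0.075 m), for 0.2 s.
2. the clamp plate lies flat on the mat, its centre within 50 mm of the mat's centre (horizontal distance between clamp_plate and mat below 0.05 m and height (world z) of clamp_plate below 0.008 m and angle between clamp_plate's own z axis and vertical below 0.06 rad), for 0.2 s.
At the end, for the whole second after the job is handed in: Bar down (below 0.1 rad); clamp plate back home on the fixture under its clips, within 8 mm of its first place; every die present in the tray, lying flat on the tray floor with its engraved face up (within 0.12 rad, not stacked); all at rest (value of joint holdbar below 0.1 rad and x of clamp_plate in the frame of fixture between -0.008 and 0.008 m and y of clamp_plate in the frame of fixture between -0.008 and 0.008 m and z of clamp_plate in the frame of fixture between 0.036 and 0.044 m and angle between clamp_plate's own z axis and vertical below 0.04 rad and linear speed of each of clamp_plate, die1, die2, die3, die4 below 0.02 m/s and x of die1 in the frame of tray_floor between -0.078 and 0.078 m and y of die1 in the frame of tray_floor between -0.053 and 0.053 m and z of each of die1, die2, die3, die4 in the frame of tray_floor below 0.004 m and angle between each of die1, die2, die3, die4's own z axis and vertical below 0.12 rad and x of die2 in the frame of tray_floor between -0.078 and 0.078 m and y of die2 in the frame of tray_floor between -0.053 and 0.053 m and x of die3 in the frame of tray_floor between -0.078 and 0.078 m and y of die3 in the frame of tray_floor between -0.053 and 0.053 m and x of die4 in the frame of tray_floor between -0.078 and 0.078 m and y of die4 in the frame of tray_floor between -0.053 and 0.053 m); the robot touches nothing.
It fails at once if the bur pot is moved more than 3 cm or tipped over (distance of bur_pot from where it was at the start of the episode above 0.03 m or angle between bur_pot's own z axis and vertical above 0.5 rad).
It fails at once if the bur block is moved more than 3 cm or tipped over (distance of bur_block from where it was at the start of the episode above 0.03 m or angle between bur_block's own z axis and vertical above 0.5 rad).
It fails at once if the graver is moved more than 3 cm or tipped over (distance of graver from where it was at the start of the episode above 0.03 m or angle between graver's own z axis and vertical above 0.5 rad).
Of die1, die2, die3, die4 only 2 to 4 are there at a start; the rules pass over those that are not, and their reading is None.
At some moment in a run one of die1, die2, die3, die4, clamp_plate may be knocked a few centimetres aside while the robot is not near it.
Once in a run the grip may slacken for a moment while it holds something.
It also fails if it takes over 210 s, if anything falls off the work surface, if the arm or the gripper's body presses on something with over 40 N, if the wrist force passes 120 N, or if a joint passes its speed limit or range.

### The arm

A 6-joint arm with a two-finger parallel gripper is mounted at the origin on the work surface. World frame = base frame: x ahead of the robot, y to its left, z up, the work surface at z = 0. Lengths are in m, angles in rad, forces in N, time in s.
With the tool pointing down it reaches from about 0.35 to 0.85 m from the base axis. Payload 8.1 kg.
Tool frame: the origin (TCP) lies midway between the tips of the shut fingers; the grasp point (between the pads) lies 19 mm behind it; z points along the fingers, y is the line along which they close (so a half turn about z gives the same grasp; the last joint's range is limited). The gripper opens to 93 mm and grips with 3 to 60 N. Pads are 15 mm wide; open, the fingers measure 128 mm over their backs; the gripper's body (75 mm by 188 mm) begins 65 mm behind the grasp point.
Start: joints at [1.26, 0.13, 1.488, -0, 1.523, -0.085], TCP at [0.134, 0.585, 0.219] pointing down, gripper open.
Joint ranges: [-2.96, 2.96], [-0.89, 2.26], [0.02, 2.5], [-1.34, 4.48], [0, 2.73], [-2.66, 2.66]. Speed limits (rad/s): [2.39, 2.39, 2.79, 3.14, 3.14, 3.14].

### API

Orientations are given as a rotation vector (axis times angle).
In Python, from plant import robot, cams gives the robot as it stands. The module is installed in compiled form; this text tells all that it offers.
- The arm moves only by the tool play_rows, never from a script. Its arguments are lists of equal length, an entry for each row: "slide": the shift along the tool's x, y, z scaled (see below), a list of three; "twist": the turn, a rotation vector about the tool's x, y, z scaled (see below), a list of three. A call has exactly 8 rows; each row shifts and turns the commanded pose from where the row before left it, along the tool's axes as they then stand; what a row does not reach is not made up. The controller multiplies each number of a shift by 25 cm and each number of a turn by 60 degrees. A row lasts 1/10 s, in which the tool goes at most 50 mm and 8.59 degrees, less where a joint would pass 70% of its speed; a pose out of reach is approached as far as the arm can. A call with a number of a shift or a turn outside -1 to 1 is refused whole. A call with a gripper value outside its range is refused whole. "fingers" is the closure, from -1 (fully open) to 1 (shut), set as the call begins (left out, the last holds). The fingers move at their own pace and stop on an object; "force" is the grip in N (left out, the last holds). Time passes only in rows, so rows that do not move let the fingers close, or fill a call up. It gives the time, the measured TCP pose, the force, the opening and the grip force at its end, in the units of the state.
- robot.read_state(): the state, without advancing time (a new reading comes with each control period).
- cams.read_camera(name): name is "side" or "top"; returns (picture, depth): 400x640x3 uint8, red, green, blue; 400x640 float32, m along the optical axis (not along the pixel's ray), 0 where there is no reading.
- cams.get_calibration(name): a dict with "fx", "fy", "cx", "cy" (pixels), "world_from_camera" (4x4, takes a point from camera to world coordinates). Camera axes: x right, y down, z forward; pixel columns grow to the right and rows downward; lengths in m; the calibration is good to about 2 mm. A picture is of the moment at which its call begins. get_calibration takes no time and is no camera call.
- robot.close_job(): hands the job in; it is judged then, once.
The state is a dict: "t": time; "q": joint angles; "dq": joint speeds; "joint_torque": joint torques, N m; "tool_pos": TCP position; "orientation": TCP orientation; "force": force on the tool from outside, world axes, zero at the start; "wrist_torque": the same for the moment, N m; "opening": finger opening in m; "gripper_force": force on a finger pad.
Only numpy, scipy, OpenCV 4.12 (cv2) and the standard library are available. Lean on these libraries where they do the work, as an engineer would, in place of code of your own. Each camera call takes 0.05 s, during which the arm holds its last target. There are 200 camera calls.

## Working session

There is one attempt and no reset: what is moved stays moved. The work goes in short steps, Python scripts to look and compute and a tool call to move; the robot and the scene stay as the last step left them, time stands still between calls to the robot, and variables do not carry over. Pictures are saved under pics/ and viewed, at most 14 in all, crops included, and the job is handed in when it is done.

Besides the shell and the picture viewer there is one more tool, called as name(argument=value, ...) on one line, values as JSON. play_rows: Moves the arm, as the interface text tells. Shifts and turns lie within -1 to 1; 1 stands for 25 cm of shift or 60 degrees of turn. Its arguments: {"type":"object","properties":{"slide":{"type":"array"},"twist":{"type":"array"},"fingers":{"type":"number"},"force":{"type":"number"}},"required":["slide","twist"]}

```bash
mkdir -p pics; cat > h.py <<'E'
import numpy as np, cv2
from plant import robot, cams
from scipy.spatial.transform import Rotation as R
def cloud(name):
    im,d=cams.read_camera(name); c=cams.get_calibration(name)
    v,u=np.mgrid[0:400,0:640]
    P=np.stack([(u-c["cx"])/c["fx"]*d,(v-c["cy"])/c["fy"]*d,d],-1)
    T=np.array(c["world_from_camera"]); W=P@T[:3,:3].T+T[:3,3]
    W[d==0]=np.nan
    return im,W
def save(n,im): cv2.imwrite("pics/%s.png"%n,cv2.cvtColor(im,cv2.COLOR_RGB2BGR))
E
python3 - <<'E'
from h import *
s=robot.read_state(); print(s)
for n in("top","side"):
    im,W=cloud(n); save(n+"0",im); np.savez("/tmp/%s0.npz"%n,im=im,W=W)
    c=cams.get_calibration(n); print(n,c["fx"],np.round(c["world_from_camera"],3).tolist())
E
```

```text
{'t': 0.0, 'q': array([ 1.25960628e+00,  1.31167568e-01,  1.48927606e+00, -2.22922718e-05,
        1.52301054e+00, -8.54585623e-02]), 'dq': array([-0.00146438, -0.00332553,  0.00043351, -0.00020799,  0.00023484,
       -0.00042395]), 'joint_torque': array([-2.02460244e-03, -5.59820831e+01, -4.91769862e+01,  7.66877714e-02,
        3.51762387e-02, -1.41167552e-04]), 'tool_pos': array([0.13413517, 0.58422293, 0.21758541]), 'orientation': array([-3.53785165e-01, -3.12126016e+00,  2.87330712e-03]), 'force': array([-0.21966268, -0.80505279,  0.4435332 ]), 'wrist_torque': array([-0.02731395, -0.04528288,  0.02180355]), 'gripper_force': 0.0, 'opening': 0.09277163283708124}
top 368.25403466834524 [[0.005, -0.98, 0.201, 0.456], [-1.0, -0.005, -0.001, 0.012], [0.002, -0.201, -0.98, 0.895], [0.0, 0.0, 0.0, 1.0]]
side 494.4614868517865 [[0.985, -0.128, 0.112, 0.509], [-0.17, -0.717, 0.676, -0.724], [-0.007, -0.685, -0.728, 0.848], [0.0, 0.0, 0.0, 1.0]]
```

View pics/top0.png

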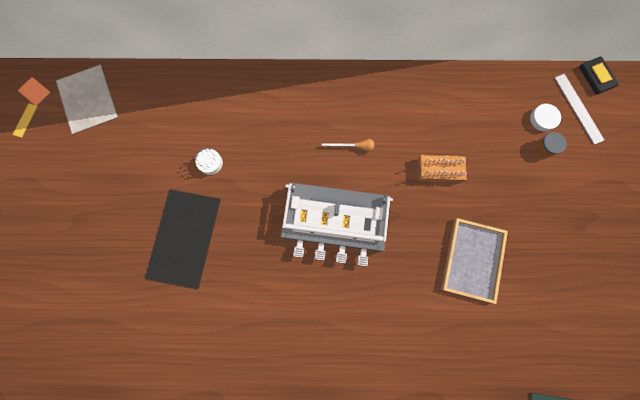

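View pics/side0.png

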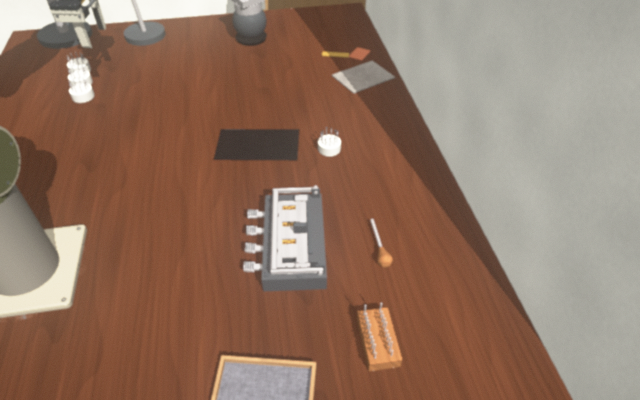

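Top view: fixture around (335,217) with levers facing the robot. Yellow dies show in three windows (305/325/347, 217) and the right one (pocket 1) is dark. The mat is at (183,239), the tray at (474,261), the pot at (208,161), the graver at (350,146) and the bur block at (443,168).

```bash
python3 - <<'E'
from h import *
def rect(pts):
    (c,s,a)=cv2.minAreaRect(pts.astype(np.float32)); return np.round(c,4),np.round(s,4),round(a,2)
for n in("top","side"):
    d=np.load("/tmp/%s0.npz"%n); im,W=d["im"],d["W"]; hsv=cv2.cvtColor(im,cv2.COLOR_RGB2HSV)
    x,y,z=W[...,0],W[...,1],W[...,2]
    print(n,"bench z",np.nanmedian(z[(x>.3)&(x<.4)&(abs(y)<.1)]),np.nanstd(z[(x>.3)&(x<.35)&(abs(y)<.1)]))
    reg=(x>.3)&(x<.62)&(y>-.2)&(y<.2)
    for lo,hi in((.036,.042),(.033,.08),(.042,.047),(.060,.072)):
        m=(reg&(z>lo)&(z<hi)).astype(np.uint8); 
        k,l,st,_=cv2.connectedComponentsWithStats(m); 
        if k>1:
            j=1+np.argmax(st[1:,4]); print("z",lo,hi,(m>0).sum(),rect(W[m>0][:,:2]),"big",rect(W[l==j][:,:2]),st[j,4])
    lm=reg&(z>.015)&(z<.034)&(hsv[...,2]>150)&(hsv[...,1]<60)
    k,l,st,_=cv2.connectedComponentsWithStats(lm.astype(np.uint8))
    for j in range(1,k):
        if st[j,4]>25: print("lever?",st[j,:5],np.round(np.nanmean(W[l==j],0),4),rect(W[l==j][:,:2]))
    ym=reg&(hsv[...,0]>17)&(hsv[...,0]<32)&(hsv[...,1]>130)&(hsv[...,2]>120)&(z>.02)
    k,l,st,_=cv2.connectedComponentsWithStats(ym.astype(np.uint8))
    for j in range(1,k):
        if st[j,4]>8: print("die",st[j,:5],np.round(np.nanmean(W[l==j],0),4))
    mm=(hsv[...,2]<55)&(z<.012)&(z>-.004)&(x>.25)&(x<.6)&(y>.2)&(y<.55)
    k,l,st,_=cv2.connectedComponentsWithStats(mm.astype(np.uint8)); j=1+np.argmax(st[1:,4]); print("mat",rect(W[l==j][:,:2]),np.nanmean(W[l==j],0))
    tm=(hsv[...,1]<60)&(hsv[...,2]>90)&(z<.02)&(x>.2)&(x<.6)&(y<-.22)&(y>-.6)
    k,l,st,_=cv2.connectedComponentsWithStats(tm.astype(np.uint8)); j=1+np.argmax(st[1:,4]); print("tray",rect(W[l==j][:,:2]),np.nanmean(W[l==j],0))
d=np.load("/tmp/top0.npz")["im"][170:285,250:420]; save("fix0",cv2.resize(d,None,fx=4.7,fy=4.7,interpolation=cv2.INTER_CUBIC))
E
```

```text
top bench z 0.0009563354966740656 0.0015400502545734754
z 0.036 0.042 1616 (array([ 0.5679, -0.0261]), array([0.2394, 0.1285]), 83.49) big (array([ 0.5154, -0.02  ]), array([0.2394, 0.0214]), 82.62) 642
z 0.033 0.08 5065 (array([ 0.5495, -0.0262]), array([0.2449, 0.1646]), 83.6) big (array([ 0.5689, -0.0285]), array([0.2431, 0.1294]), 82.69) 5048
z 0.042 0.047 2199 (array([ 0.5663, -0.0243]), array([0.2384, 0.1254]), 84.07) big (array([ 0.5766, -0.0295]), array([0.2041, 0.0792]), 82.85) 1732
z 0.06 0.072 796 (array([ 0.5766, -0.0299]), array([0.2401, 0.1061]), 82.63) big (array([ 0.5766, -0.0299]), array([0.2401, 0.1061]), 82.63) 753
lever? [294 240  10  17 122] [0.4929 0.0591 0.029 ] (array([0.4962, 0.0599]), array([0.0371, 0.021 ]), 0.32)
lever? [315 243  11  17 123] [0.4861 0.0097 0.0291] (array([0.4888, 0.009 ]), array([0.0214, 0.0377]), 82.36)
lever? [337 246  10  17 122] [ 0.4798 -0.0399  0.0291] (array([ 0.4829, -0.0399]), array([0.0211, 0.037 ]), 89.39)
lever? [358 249  10  17 123] [ 0.4738 -0.0895  0.0288] (array([ 0.4763, -0.0886]), array([0.021 , 0.0368]), 87.96)
die [300 
[... 1053 characters left out ...]
582]), array([0.0226, 0.0365]), 81.59)
lever? [247 226  17   9 125] [0.4878 0.0087 0.0283] (array([0.4903, 0.0098]), array([0.0253, 0.0354]), 83.68)
lever? [245 243  18  10 138] [ 0.4811 -0.0405  0.028 ] (array([ 0.483 , -0.0402]), array([0.0224, 0.0357]), 82.75)
lever? [244 262  18  10 145] [ 0.4744 -0.0901  0.0281] (array([ 0.4762, -0.0882]), array([0.0361, 0.0242]), 4.44)
die [285 207   9   1   9] [0.5725 0.0537 0.0403]
die [284 241   9   2  13] [ 0.5574 -0.0461  0.0399]Traceback (most recent call last):
  File "<stdin>", line 23, in <module>
    return _wrapfunc(a, 'argmax', axis=axis, out=out, **kwds)
    return bound(*args, **kwds)
ValueError: attempt to get argmax of an empty sequence
```

```bash
python3 - <<'E'
from h import *
def rect(pts):
    (c,s,a)=cv2.minAreaRect(pts.astype(np.float32)); return np.round(c,4),np.round(s,4),round(a,2)
for n in("top","side"):
    d=np.load("/tmp/%s0.npz"%n); im,W=d["im"],d["W"]; hsv=cv2.cvtColor(im,cv2.COLOR_RGB2HSV)
    x,y,z=W[...,0],W[...,1],W[...,2]
    for nm,mm in(("mat",(im.max(-1)<65)&(x>.25)&(x<.65)&(y>.2)&(y<.55)),("tray",(hsv[...,1]<60)&(hsv[...,2]>90)&(x>.2)&(x<.6)&(y<-.22)&(y>-.6)),
      ("pot",(z>.02)&(x>.55)&(x<.8)&(y>.15)&(y<.4)),("graver",(z>.012)&(x>.6)&(x<.85)&(y>-.17)&(y<.1)),("blk",(z>.015)&(x>.55)&(x<.8)&(y>-.42)&(y<-.19))):
        k,l,st,_=cv2.connectedComponentsWithStats(mm.astype(np.uint8))
        if k>1: j=1+np.argmax(st[1:,4]); print(n,nm,st[j],rect(W[l==j][:,:2]),np.nanmean(W[l==j],0).round(4))
d=np.load("/tmp/top0.npz")["im"][170:285,250:420]; save("fix0",cv2.resize(d,None,fx=4.7,fy=4.7,interpolation=cv2.INTER_CUBIC))
E
```

```text
top mat [ 145  190   75   99 4779] (array([0.5206, 0.3411]), array([0.1299, 0.2174]), 79.72) [0.5179 0.3405 0.004 ]
top tray [ 447  223   55   76 3012] (array([ 0.4719, -0.3555]), array([0.1104, 0.1594]), 75.62) [ 0.4699 -0.357   0.0071]
top pot [195 148  27  26 478] (array([0.7063, 0.2849]), array([0.0577, 0.0583]), 57.9) [0.7052 0.2838 0.0312]
top graver [ 286  183  107   21 1443] (array([ 0.6241, -0.0329]), array([0.2451, 0.0483]), 89.86) [ 0.6183 -0.0159  0.0439]
top blk [ 419  155   48   27 1163] (array([ 0.6922, -0.2886]), array([0.1113, 0.0612]), 88.69) [ 0.6897 -0.2859  0.0317]
side mat [238 139   5   6  10] (array([0.4776, 0.356 ]), array([0.0079, 0.024 ]), 11.06) [0.4774 0.3587 0.0043]
side tray [ 217  362   94   38 3104] (array([ 0.4763, -0.3325]), array([0.0698, 0.1591]), 76.98) [ 0.4742 -0.332   0.0066]
side pot [318 127  23  24 337] (array([0.7086, 0.2836]), array([0.0604, 0.0577]), 42.57) [0.7076 0.2809 0.0319]
side graver [ 299  186   28  101 1547] (array([ 0.6195, -0.0336]), array([0.2473, 0.0508]), 86.96) [ 0.6188 -0.0238  0.0436]
side blk [ 357  303   45   65 1925] (array([ 0.6931, -0.2882]), array([0.1124, 0.0604]), 88.23) [ 0.6913 -0.2943  0.0313]
```

View pics/fix0.png

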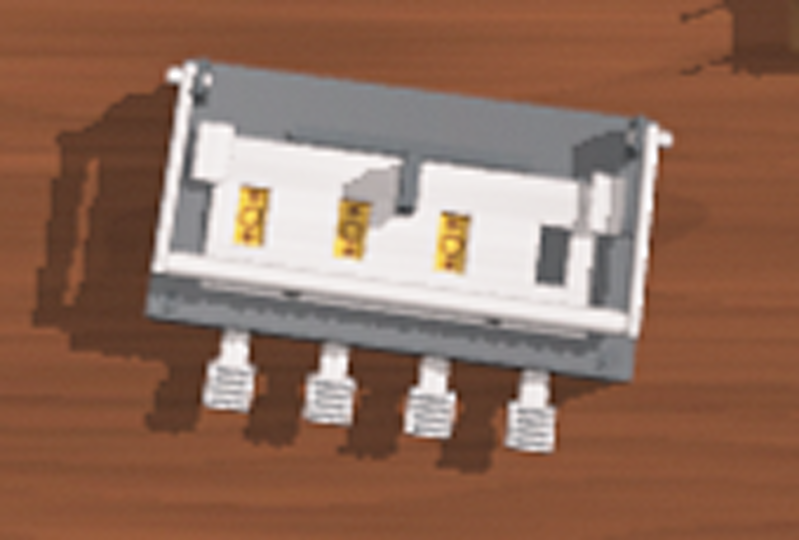

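Dies sit in pockets 4, 3 and 2 (crop x 252, 352, 453) and pocket 1 (x 555) is empty. The rib stands at (408,180) and the crossbar is the white bar along row ~290. Next I write a planning helper.

```bash
cat >> h.py <<'E'
O=np.array([.5602,-.026]); YAW=np.deg2rad(-7.3)
ex=np.array([np.cos(YAW),np.sin(YAW)]); ey=np.array([-ex[1],ex[0]])
def fx(x,y): return O+x*ex+y*ey
def toF(p): d=np.asarray(p)[...,:2]-O; return d@np.array([ex,ey]).T
def down(a,cur):   # tool y axis at world angle a (mod pi), z down
    best=None
    for b in(a,a+np.pi):
        y=np.array([np.cos(b),np.sin(b),0]); z=np.array([0,0,-1.]); r=R.from_matrix(np.stack([np.cross(y,z),y,z],1))
        m=(cur.inv()*r).magnitude()
        if best is None or m<best[0]: best=(m,r)
    return best[1]
def plan(wps,step=.045,start=None,dz=0):
    """wps: (x,y,z,angle of tool y[,step]); prints rows, rounded, 8 per call"""
    s=robot.read_state()
    p=np.array(s["tool_pos"]); q=R.from_rotvec(s["orientation"])
    if start is not None: p=np.array(start[:3]); q=down(start[3],q)
    print("from",p.round(4))
    rows=[]
    for w in wps:
        t=np.array(w[:3],float); qt=down(w[3],q); st=w[4] if len(w)>4 else step
        p0,q0=p.copy(),q; rv=(q0.inv()*qt).as_rotvec()
        n=max(1,int(np.ceil(np.linalg.norm(t-p0)/st-1e-6)),int(np.ceil(np.rad2deg(np.linalg.norm(rv))/8)))
        for i in range(1,n+1):
            pi=p0+(t-p0)*i/n; qi=q0*R.from_rotvec(rv*i/n)
            sl=np.round(q.inv().apply(pi-p)/.25,3); tw=np.round((q.inv()*qi).as_rotvec()/(np.pi/3),3)
            p=p+q.apply(sl*.25); q=q*R.from_rotvec(tw*np.pi/3)
            rows.append((sl+0.,tw+0.))
        print("wp",len(rows))
    while len(rows)%8: rows.append((np.zeros(3),np.zeros(3)))
    for i in range(0,len(rows),8):
        print("S",[[float(v) for v in r[0]] for r in rows[i:i+8]]); print("T",[[float(v) for v in r[1]] for r in rows[i:i+8]])
E
python3 - <<'E'
from h import *
for n in("top","side"):
    W=np.load("/tmp/%s0.npz"%n)["W"].reshape(-1,3); F=toF(W)
    for nm,m in(("bar",(abs(F[:,0]+30)<15)&(abs(F[:,1])<100)&(W[:,2]>.058)&(W[:,2]<.07)),("rib",(F[:,0]>3)&(F[:,0]<45)&(abs(F[:,1])<.02)&(W[:,2]>.062))): pass
    m=(abs(F[:,0]+.03)<.015)&(abs(F[:,1])<.1)&(W[:,2]>.057)&(W[:,2]<.07); a=F[m]; print(n,"bar",m.sum(),a[:,0].mean(),np.percentile(a[:,0],[2,98]),np.polyfit(a[:,1],a[:,0],1),W[m,2].max())
    m=(F[:,0]>.003)&(F[:,0]<.045)&(abs(F[:,1])<.02)&(W[:,2]>.064); a=F[m]; print("rib",m.sum(),np.percentile(a,[2,98],axis=0),a.mean(0),W[m,2].max())
    m=(abs(F[:,0])<.06)&(abs(F[:,1])<.1)&(W[:,2]>.0425)&(W[:,2]<.047); a=F[m]; print("plate",np.percentile(a,[1,99],axis=0))
b=fx(-.03,0); a=YAW
plan([(b[0],b[1],.20,a),(b[0],b[1],.10,a,.03)])
E
```

```text
top bar 468 -0.030510746107726736 [-0.03591063 -0.02447065] [ 0.00097744 -0.03051057] 0.06841091706694236
rib 54 [[ 0.0102209  -0.00407857]
 [ 0.03610431  0.00539013]] [0.02320382 0.00082294] 0.07330601602416198
plate [[-0.05193866 -0.09281057]
 [ 0.05771845  0.09414548]]
side bar 403 -0.028340325435698047 [-0.03423696 -0.02286918] [ 0.00391429 -0.02831284] 0.06821512435842492
rib 71 [[ 0.01152952 -0.00457761]
 [ 0.03903439  0.00796219]] [0.02535294 0.00057393] 0.07450916581450928
plate [[-0.0490673  -0.09256865]
 [ 0.05586261  0.09548087]]
from [0.1342 0.5843 0.2177]
wp 17
wp 21
S [[-0.123, -0.118, 0.004], [-0.132, -0.107, 0.005], [-0.142, -0.096, 0.004], [-0.149, -0.082, 0.004], [-0.156, -0.07, 0.005], [-0.161, -0.055, 0.004], [-0.165, -0.042, 0.004], [-0.168, -0.027, 0.005]]
T [[0.0, 0.0, 0.083], [0.0, 0.0, 0.082], [0.0, 0.0, 0.083], [0.0, 0.0, 0.083], [0.0, 0.0, 0.083], [0.0, 0.0, 0.082], [0.0, 0.001, 0.083], [-0.001, 0.0, 0.083]]
S [[-0.17, -0.013, 0.004], [-0.171, 0.003, 0.004], [-0.169, 0.017, 0.004], [-0.168, 0.031, 0.004], [-0.164, 0.046, 0.004], [-0.16, 0.06, 0.004], [-0.153, 0.074, 0.005], [-0.147, 0.086, 0.004]]
T [[0.0, 0.0, 0.082], [0.0, 0.0, 0.083], [0.0, 0.0, 0.083], [0.0, 0.0, 0.082], [0.0, 0.0, 0.083], [0.0, 0.0, 0.083], [0.0, 0.0, 0.083], [0.0, 0.0, 0.082]]
S [[-0.139, 0.099, 0.004], [0.0, 0.0, 0.1], [0.0, 0.0, 0.1], [0.0, 0.0, 0.1], [0.0, 0.0, 0.1], [0.0, 0.0, 0.0], [0.0, 0.0, 0.0], [0.0, 0.0, 0.0]]
T [[0.0, 0.0, 0.083], [0.0, 0.0, 0.0], [0.0, 0.0, 0.0], [0.0, 0.0, 0.0], [0.0, 0.0, 0.0], [0.0, 0.0, 0.0], [0.0, 0.0, 0.0], [0.0, 0.0, 0.0]]
```

play_rows(slide=[[-0.123,-0.118,0.004],[-0.132,-0.107,0.005],[-0.142,-0.096,0.004],[-0.149,-0.082,0.004],[-0.156,-0.07,0.005],[-0.161,-0.055,0.004],[-0.165,-0.042,0.004],[-0.168,-0.027,0.005]], twist=[[0.0,0.0,0.083],[0.0,0.0,0.082],[0.0,0.0,0.083],[0.0,0.0,0.083],[0.0,0.0,0.083],[0.0,0.0,0.082],[0.0,0.001,0.083],[-0.001,0.0,0.083]], fingers=0.35)

```text
t: 0.9
tool_pos: [0.3212, 0.2979, 0.2095]
orientation: [-1.398, -2.813, -0.002]
force: [0.7, -1.2, 0.3]
opening: 0.0337
gripper_force: 0.0
```

play_rows(slide=[[-0.17,-0.013,0.004],[-0.171,0.003,0.004],[-0.169,0.017,0.004],[-0.168,0.031,0.004],[-0.164,0.046,0.004],[-0.16,0.06,0.004],[-0.153,0.074,0.005],[-0.147,0.086,0.004]], twist=[[0.0,0.0,0.082],[0.0,0.0,0.083],[0.0,0.0,0.083],[0.0,0.0,0.082],[0.0,0.0,0.083],[0.0,0.0,0.083],[0.0,0.0,0.083],[0.0,0.0,0.082]])

```text
t: 1.7
tool_pos: [0.5077, 0.0123, 0.2008]
orientation: [-2.269, -2.171, -0.001]
force: [1.4, 0.2, 0.4]
opening: 0.0302
gripper_force: 0.0
```

play_rows(slide=[[-0.139,0.099,0.004],[0.0,0.0,0.1],[0.0,0.0,0.1],[0.0,0.0,0.1],[0.0,0.0,0.1],[0.0,0.0,0.0],[0.0,0.0,0.0],[0.0,0.0,0.0]], twist=[[0.0,0.0,0.083],[0.0,0.0,0.0],[0.0,0.0,0.0],[0.0,0.0,0.0],[0.0,0.0,0.0],[0.0,0.0,0.0],[0.0,0.0,0.0],[0.0,0.0,0.0]])

```text
t: 2.5
tool_pos: [0.5316, -0.0216, 0.1018]
orientation: [2.358, 2.075, 0.004]
force: [-0.2, -1.1, 1.0]
opening: 0.0306
gripper_force: 0.0
```

```bash
python3 - <<'E'
from h import *
print(robot.read_state()["q"].round(2))
b=fx(-.03,0); w=[(b[0],b[1],.049,YAW,.02)]
plan(w)
w=[]
for i in range(1,17):
    t=1.84*i/16; c=fx(.062-.092*np.cos(t),0); w.append((c[0],c[1],.049+.092*np.sin(t),YAW))
c=fx(.062-.092*np.cos(1.84),0);
plan(w,start=(b[0],b[1],.049,YAW))
E
```

```text
[-0.14  0.03  1.81  0.    1.3  -0.01]
from [ 0.5316 -0.0216  0.1018]
wp 3
S [[-0.001, -0.002, 0.07], [-0.001, -0.001, 0.071], [-0.001, -0.001, 0.07], [0.0, 0.0, 0.0], [0.0, 0.0, 0.0], [0.0, 0.0, 0.0], [0.0, 0.0, 0.0], [0.0, 0.0, 0.0]]
T [[0.001, 0.0, 0.0], [0.0, -0.001, 0.0], [0.001, 0.0, 0.0], [0.0, 0.0, 0.0], [0.0, 0.0, 0.0], [0.0, 0.0, 0.0], [0.0, 0.0, 0.0], [0.0, 0.0, 0.0]]
from [ 0.5304 -0.0222  0.049 ]
wp 1
wp 2
wp 3
wp 4
wp 5
wp 6
wp 7
wp 8
wp 9
wp 10
wp 11
wp 12
wp 13
wp 14
wp 15
wp 16
S [[0.0, 0.002, -0.042], [0.0, 0.008, -0.042], [0.0, 0.012, -0.04], [0.0, 0.016, -0.039], [0.0, 0.021, -0.037], [0.0, 0.025, -0.034], [0.0, 0.029, -0.031], [0.0, 0.032, -0.028]]
T [[0.0, 0.0, 0.0], [0.0, 0.0, 0.0], [0.0, 0.0, 0.0], [0.0, 0.0, 0.0], [0.0, 0.0, 0.0], [0.0, 0.0, 0.0], [0.0, 0.0, 0.0], [0.0, 0.0, 0.0]]
S [[0.0, 0.035, -0.023], [0.0, 0.038, -0.02], [0.0, 0.039, -0.015], [0.0, 0.041, -0.01], [0.0, 0.042, -0.006], [0.0, 0.042, -0.001], [0.0, 0.043, 0.004], [0.0, 0.041, 0.009]]
T [[0.0, 0.0, 0.0], [0.0, 0.0, 0.0], [0.0, 0.0, 0.0], [0.0, 0.0, 0.0], [0.0, 0.0, 0.0], [0.0, 0.0, 0.0], [0.0, 0.0, 0.0], [0.0, 0.0, 0.0]]
```

play_rows(slide=[[-0.001,-0.002,0.07],[-0.001,-0.001,0.071],[-0.001,-0.001,0.07],[0,0,0],[0,0,0],[0,0,0],[0,0,0],[0,0,0]], twist=[[0,0,0],[0,0,0],[0,0,0],[0,0,0],[0,0,0],[0,0,0],[0,0,0],[0,0,0]])

```text
t: 3.3
tool_pos: [0.5302, -0.0222, 0.0484]
orientation: [2.358, 2.075, 0.003]
force: [-0.2, -0.4, -0.2]
opening: 0.0301
gripper_force: 0.0
```

play_rows(slide=[[0,0,0],[0,0,0],[0,0,0],[0,0,0],[0,0,0],[0,0,0],[0,0,0],[0,0,0]], twist=[[0,0,0],[0,0,0],[0,0,0],[0,0,0],[0,0,0],[0,0,0],[0,0,0],[0,0,0]], fingers=1, force=15)

```text
t: 4.1
tool_pos: [0.5307, -0.0223, 0.048]
orientation: [2.358, 2.075, 0.004]
force: [5.2, -0.4, -1.0]
opening: 0.0115
gripper_force: 15.0
```

play_rows(slide=[[0.0,0.002,-0.042],[0.0,0.008,-0.042],[0.0,0.012,-0.04],[0.0,0.016,-0.039],[0.0,0.021,-0.037],[0.0,0.025,-0.034],[0.0,0.029,-0.031],[0.0,0.032,-0.028]], twist=[[0,0,0],[0,0,0],[0,0,0],[0,0,0],[0,0,0],[0,0,0],[0,0,0],[0,0,0]])

```text
t: 4.9
tool_pos: [0.5662, -0.0269, 0.119]
orientation: [-2.358, -2.075, -0.003]
force: [11.5, -0.6, -17.6]
opening: 0.0114
gripper_force: 15.0
```

play_rows(slide=[[0.0,0.035,-0.023],[0.0,0.038,-0.02],[0.0,0.039,-0.015],[0.0,0.041,-0.01],[0.0,0.042,-0.006],[0.0,0.042,-0.001],[0.0,0.043,0.004],[0.0,0.041,0.009]], twist=[[0,0,0],[0,0,0],[0,0,0],[0,0,0],[0,0,0],[0,0,0],[0,0,0],[0,0,0]])

```text
t: 5.7
tool_pos: [0.6451, -0.0373, 0.1361]
orientation: [-2.357, -2.074, -0.0]
force: [-1.8, -1.0, 2.6]
opening: 0.0115
gripper_force: 15.0
```

play_rows(slide=[[0,0,0],[0,0,0],[0,0,0],[0,0,0],[0,0,-0.02],[0,0,-0.1],[0,0,-0.1],[0,0,-0.1]], twist=[[0,0,0],[0,0,0],[0,0,0],[0,0,0],[0,0,0],[0,0,0],[0,0,0],[0,0,0]], fingers=0.35)

```text
t: 6.5
tool_pos: [0.6448, -0.0371, 0.2175]
orientation: [-2.358, -2.075, -0.002]
force: [-0.8, -0.5, 0.2]
opening: 0.0308
gripper_force: 0.0
```

```bash
python3 - <<'E'
from h import *
print(robot.read_state()["tool_pos"])
for n in ("top","side"):
    im,W=cloud(n); F=toF(W)
    m=(F[...,0]>.04)&(F[...,0]<.13)&(abs(F[...,1])<.1)&(W[...,2]>.125)&(W[...,2]<.16); print(n,m.sum(),F[m].mean(0) if m.any() else 0,np.nanmax(W[m][:,2]) if m.any() else 0)
r=fx(.024,0.0005); a=YAW+np.pi/2; s=robot.read_state()["tool_pos"]
plan([(s[0],s[1],.235,a),(r[0],r[1],.235,a,.03),(r[0],r[1],.10,a,.03),(r[0],r[1],.049,a,.015)])
E
```

```text
[ 0.64478189 -0.03706888  0.2174838 ]
top 269 [ 0.08343971 -0.01560117] 0.1593775747662156
side 479 [ 0.08647458 -0.00660381] 0.15819402334337562
from [ 0.6473 -0.0374  0.2218]
wp 12
wp 15
wp 20
wp 24
S [[0.0, 0.0, -0.004], [0.0, 0.0, -0.005], [0.0, 0.0, -0.004], [0.0, 0.0, -0.005], [0.0, 0.0, -0.004], [0.0, 0.0, -0.004], [0.0, 0.0, -0.005], [0.0, 0.0, -0.004]]
T [[0.001, 0.0, -0.125], [0.0, 0.001, -0.125], [0.001, 0.0, -0.125], [0.0, 0.001, -0.125], [0.001, 0.0, -0.125], [0.001, 0.0, -0.125], [0.0, 0.001, -0.125], [0.001, 0.0, -0.125]]
S [[0.0, 0.0, -0.004], [0.0, 0.0, -0.005], [0.0, 0.0, -0.004], [0.0, 0.0, -0.005], [0.085, 0.001, 0.0], [0.085, 0.001, 0.0], [0.085, 0.001, 0.0], [0.0, 0.0, 0.108]]
T [[0.0, 0.001, -0.125], [0.001, 0.0, -0.125], [0.0, 0.0, -0.125], [0.001, 0.001, -0.125], [0.0, 0.0, 0.0], [0.0, 0.0, 0.0], [0.0, 0.0, 0.0], [0.0, 0.0, 0.0]]
S [[0.0, 0.0, 0.108], [0.0, 0.0, 0.108], [0.0, 0.0, 0.108], [0.0, 0.0, 0.108], [0.0, 0.0, 0.051], [0.0, 0.0, 0.051], [0.0, 0.0, 0.051], [0.0, 0.0, 0.051]]
T [[0.0, 0.0, 0.0], [0.0, 0.0, 0.0], [0.0, 0.0, 0.0], [0.0, 0.0, 0.0], [0.0, 0.0, 0.0], [0.0, 0.0, 0.0], [0.0, 0.0, 0.0], [0.0, 0.0, 0.0]]
```

play_rows(slide=[[0,0,-0.004],[0,0,-0.005],[0,0,-0.004],[0,0,-0.005],[0,0,-0.004],[0,0,-0.004],[0,0,-0.005],[0,0,-0.004]], twist=[[0.001,0,-0.125],[0,0.001,-0.125],[0.001,0,-0.125],[0,0.001,-0.125],[0.001,0,-0.125],[0.001,0,-0.125],[0,0.001,-0.125],[0.001,0,-0.125]])

```text
t: 7.4
tool_pos: [0.6446, -0.0371, 0.2242]
orientation: [-0.994, -2.973, -0.0]
force: [-0.3, -0.3, 0.4]
opening: 0.0304
gripper_force: 0.0
```

play_rows(slide=[[0,0,-0.004],[0,0,-0.005],[0,0,-0.004],[0,0,-0.005],[0.085,0.001,0],[0.085,0.001,0],[0.085,0.001,0],[0,0,0.108]], twist=[[0,0.001,-0.125],[0.001,0,-0.125],[0,0,-0.125],[0.001,0.001,-0.125],[0,0,0],[0,0,0],[0,0,0],[0,0,0]])

```text
t: 8.2
tool_pos: [0.5823, -0.0281, 0.2066]
orientation: [-0.199, -3.134, -0.0]
force: [1.2, 0.7, 1.2]
opening: 0.0305
gripper_force: 0.0
```

play_rows(slide=[[0,0,0.108],[0,0,0.108],[0,0,0.108],[0,0,0],[0,0,0],[0,0,0],[0,0,0],[0,0,0]], twist=[[0,0,0],[0,0,0],[0,0,0],[0,0,0],[0,0,0],[0,0,0],[0,0,0],[0,0,0]])

```text
t: 9.0
tool_pos: [0.582, -0.0283, 0.1235]
orientation: [-0.199, -3.129, -0.001]
force: [-0.5, -0.7, -0.8]
opening: 0.0301
gripper_force: 0.0
```

```bash
python3 - <<'E'
from h import *
r=fx(.024,0.0005); a=YAW+np.pi/2; s=robot.read_state(); print(toF(s["tool_pos"]),s["q"].round(2))
plan([(r[0],r[1],.10,a,.03),(r[0],r[1],.049,a,.015)])
m=np.array([.5206,.3411]); g=fx(.024-.048,.0005)
plan([(g[0],g[1],.049,a,.012),(g[0],g[1],.12,a,.02)],start=(r[0],r[1],.049,a))
k=m+.024*ex
plan([(k[0],k[1],.12,a,.025),(k[0],k[1],.05,a,.025)],start=(g[0],g[1],.12,a))
E
```

```text
[0.02189647 0.00048406] [-0.14  0.15  1.64 -0.    1.35 -1.58]
from [ 0.582  -0.0283  0.1235]
wp 1
wp 5
S [[-0.009, 0.0, 0.094], [0.0, 0.0, 0.051], [0.0, 0.0, 0.051], [0.0, 0.0, 0.051], [0.0, 0.0, 0.051], [0.0, 0.0, 0.0], [0.0, 0.0, 0.0], [0.0, 0.0, 0.0]]
T [[0.0, -0.006, 0.0], [0.0, 0.0, 0.0], [0.0, 0.0, 0.0], [0.0, 0.0, 0.0], [0.0, 0.0, 0.0], [0.0, 0.0, 0.0], [0.0, 0.0, 0.0], [0.0, 0.0, 0.0]]
from [ 0.5841 -0.0286  0.049 ]
wp 4
wp 8
S [[0.048, 0.0, 0.0], [0.048, 0.0, 0.0], [0.048, 0.0, 0.0], [0.048, 0.0, 0.0], [0.0, 0.0, -0.071], [0.0, 0.0, -0.071], [0.0, 0.0, -0.071], [0.0, 0.0, -0.071]]
T [[0.0, 0.0, 0.0], [0.0, 0.0, 0.0], [0.0, 0.0, 0.0], [0.0, 0.0, 0.0], [0.0, 0.0, 0.0], [0.0, 0.0, 0.0], [0.0, 0.0, 0.0], [0.0, 0.0, 0.0]]
from [ 0.5365 -0.0225  0.12  ]
wp 15
wp 18
S [[0.01, 0.096, 0.0], [0.01, 0.095, 0.0], [0.01, 0.096, 0.0], [0.01, 0.095, 0.0], [0.011, 0.096, 0.0], [0.01, 0.096, 0.0], [0.01, 0.095, 0.0], [0.01, 0.096, 0.0]]
T [[0.0, 0.0, 0.0], [0.0, 0.0, 0.0], [0.0, 0.0, 0.0], [0.0, 0.0, 0.0], [0.0, 0.0, 0.0], [0.0, 0.0, 0.0], [0.0, 0.0, 0.0], [0.0, 0.0, 0.0]]
S [[0.01, 0.096, 0.0], [0.01, 0.095, 0.0], [0.01, 0.096, 0.0], [0.01, 0.095, 0.0], [0.01, 0.096, 0.0], [0.011, 0.096, 0.0], [0.01, 0.095, 0.0], [0.0, 0.0, 0.093]]
T [[0.0, 0.0, 0.0], [0.0, 0.0, 0.0], [0.0, 0.0, 0.0], [0.0, 0.0, 0.0], [0.0, 0.0, 0.0], [0.0, 0.0, 0.0], [0.0, 0.0, 0.0], [0.0, 0.0, 0.0]]
S [[0.0, 0.0, 0.094], [0.0, 0.0, 0.093], [0.0, 0.0, 0.0], [0.0, 0.0, 0.0], [0.0, 0.0, 0.0], [0.0, 0.0, 0.0], [0.0, 0.0, 0.0], [0.0, 0.0, 0.0]]
T [[0.0, 0.0, 0.0], [0.0, 0.0, 0.0], [0.0, 0.0, 0.0], [0.0, 0.0, 0.0], [0.0, 0.0, 0.0], [0.0, 0.0, 0.0], [0.0, 0.0, 0.0], [0.0, 0.0, 0.0]]
```

play_rows(slide=[[-0.009,0,0.094],[0,0,0.051],[0,0,0.051],[0,0,0.051],[0,0,0.051],[0,0,0],[0,0,0],[0,0,0]], twist=[[0,-0.006,0],[0,0,0],[0,0,0],[0,0,0],[0,0,0],[0,0,0],[0,0,0],[0,0,0]])

```text
t: 9.8
tool_pos: [0.5833, -0.0285, 0.048]
orientation: [-0.2, -3.134, -0.0]
force: [0.6, -0.1, -0.1]
opening: 0.0301
gripper_force: 0.0
```

play_rows(slide=[[0,0,0],[0,0,0],[0,0,0],[0,0,0],[0,0,0],[0,0,0],[0,0,0],[0,0,0]], twist=[[0,0,0],[0,0,0],[0,0,0],[0,0,0],[0,0,0],[0,0,0],[0,0,0],[0,0,0]], fingers=1, force=40)

```text
t: 10.6
tool_pos: [0.5831, -0.0284, 0.0477]
orientation: [-0.2, -3.134, -0.0]
force: [-1.1, 1.3, 4.5]
opening: 0.0098
gripper_force: 40.0
```

play_rows(slide=[[0.024,0,0],[0.048,0,0],[0.048,0,0],[0.048,0,0],[0.024,0,0],[0,0,0],[0,0,0],[0,0,0]], twist=[[0,0,0],[0,0,0],[0,0,0],[0,0,0],[0,0,0],[0,0,0],[0,0,0],[0,0,0]])

```text
t: 11.4
tool_pos: [0.5345, -0.0223, 0.0477]
orientation: [-0.2, -3.131, -0.0]
force: [-6.8, 0.4, 9.8]
opening: 0.0099
gripper_force: 40.0
```

Sliding freely, so I lift it a little way and look.

play_rows(slide=[[0,0,-0.02],[0,0,-0.05],[0,0,-0.071],[0,0,-0.071],[0,0,-0.072],[0,0,0],[0,0,0],[0,0,0]], twist=[[0,0,0],[0,0,0],[0,0,0],[0,0,0],[0,0,0],[0,0,0],[0,0,0],[0,0,0]])

```text
t: 12.2
tool_pos: [0.5347, -0.0223, 0.1173]
orientation: [-0.2, -3.132, -0.0]
force: [0.2, 0.5, -1.7]
opening: 0.0098
gripper_force: 40.0
```

```bash
python3 - <<'E'
from h import *
im,W=cloud("side"); save("lift",cv2.resize(im[120:320,180:420],None,fx=3,fy=3))
E
```

```text
(no output)
```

View pics/lift.png

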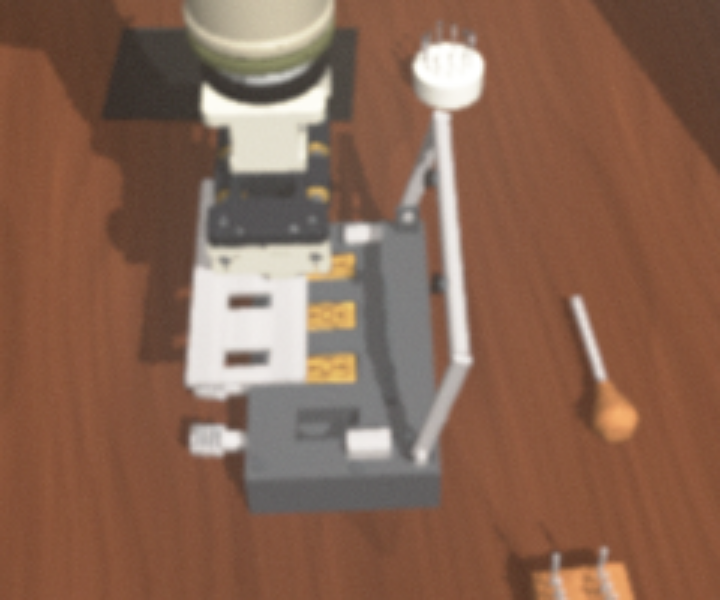

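Plate held flat with the bar up behind it. Empty pocket 1 is at (325,420) in the crop. Now I carry it to the mat.

```bash
python3 - <<'E'
from h import *
a=YAW+np.pi/2; k=np.array([.5206,.3411])+.024*ex
plan([(k[0],k[1],.1173,a,.026),(k[0],k[1],.03,a,.022),(k[0],k[1],.012,a,.008)])
E
```

```text
from [ 0.5346 -0.0222  0.1171]
wp 14
wp 18
wp 21
S [[0.01, 0.102, 0.0], [0.011, 0.103, 0.0], [0.01, 0.102, 0.0], [0.01, 0.103, 0.0], [0.01, 0.102, 0.0], [0.011, 0.103, 0.0], [0.01, 0.102, 0.0], [0.01, 0.103, 0.0]]
T [[0.0, 0.0, 0.0], [0.0, -0.001, 0.0], [0.0, 0.0, 0.0], [0.0, 0.0, 0.0], [0.0, 0.0, 0.0], [0.0, -0.001, 0.0], [0.0, 0.0, 0.0], [0.0, 0.0, 0.0]]
S [[0.011, 0.102, 0.0], [0.01, 0.103, 0.0], [0.01, 0.102, 0.0], [0.01, 0.103, 0.0], [0.011, 0.102, 0.0], [0.01, 0.103, 0.0], [0.0, 0.0, 0.087], [0.0, 0.0, 0.087]]
T [[0.0, -0.001, 0.0], [0.0, 0.0, 0.0], [0.0, 0.0, 0.0], [0.0, 0.0, 0.0], [0.0, -0.001, 0.0], [0.0, 0.0, 0.0], [0.0, 0.0, 0.0], [0.0, 0.0, 0.0]]
S [[0.0, 0.0, 0.088], [0.0, -0.001, 0.087], [0.0, 0.0, 0.024], [0.0, 0.0, 0.024], [0.0, 0.0, 0.024], [0.0, 0.0, 0.0], [0.0, 0.0, 0.0], [0.0, 0.0, 0.0]]
T [[0.0, 0.0, 0.0], [0.0, 0.0, 0.0], [0.0, 0.0, 0.0], [0.0, 0.0, 0.0], [0.0, 0.0, 0.0], [0.0, 0.0, 0.0], [0.0, 0.0, 0.0], [0.0, 0.0, 0.0]]
```

play_rows(slide=[[0.01,0.102,0],[0.011,0.103,0],[0.01,0.102,0],[0.01,0.103,0],[0.01,0.102,0],[0.011,0.103,0],[0.01,0.102,0],[0.01,0.103,0]], twist=[[0,0,0],[0,0,0],[0,0,0],[0,0,0],[0,0,0],[0,0,0],[0,0,0],[0,0,0]])

```text
t: 13.05
tool_pos: [0.5403, 0.1844, 0.1172]
orientation: [-0.2, -3.131, 0.001]
force: [1.3, 0.3, -0.3]
opening: 0.01
gripper_force: 40.0
```

play_rows(slide=[[0.011,0.102,0],[0.01,0.103,0],[0.01,0.102,0],[0.01,0.103,0],[0.011,0.102,0],[0.01,0.103,0],[0,0,0],[0,0,0]], twist=[[0,0,0],[0,0,0],[0,0,0],[0,0,0],[0,0,0],[0,0,0],[0,0,0],[0,0,0]])

```text
t: 13.85
tool_pos: [0.5445, 0.338, 0.1172]
orientation: [-0.198, -3.132, 0.002]
force: [-1.0, 0.0, -1.6]
opening: 0.0095
gripper_force: 40.0
```

play_rows(slide=[[0,0,0.087],[0,0,0.087],[0,0,0.087],[0,0,0.08],[0,0,0.024],[0,0,0.024],[0,0,0.02],[0,0,0]], twist=[[0,0,0],[0,0,0],[0,0,0],[0,0,0],[0,0,0],[0,0,0],[0,0,0],[0,0,0]])

```text
t: 14.65
tool_pos: [0.5453, 0.3379, 0.0164]
orientation: [-0.2, -3.133, -0.0]
force: [-0.1, -0.6, -0.7]
opening: 0.0095
gripper_force: 40.0
```

play_rows(slide=[[0,0,0.006],[0,0,0.006],[0,0,0.004],[0,0,0.004],[0,0,0.002],[0,0,0],[0,0,0],[0,0,0]], twist=[[0,0,0],[0,0,0],[0,0,0],[0,0,0],[0,0,0],[0,0,0],[0,0,0],[0,0,0]])

```text
t: 15.45
tool_pos: [0.5452, 0.3381, 0.0109]
orientation: [-0.2, -3.133, -0.0]
force: [-0.3, -0.3, -1.3]
opening: 0.0099
gripper_force: 40.0
```

play_rows(slide=[[0,0,0],[0,0,0],[0,0,0],[0,0,-0.03],[0,0,-0.1],[0,0,-0.1],[0,0,-0.1],[0,0,0]], twist=[[0,0,0],[0,0,0],[0,0,0],[0,0,0],[0,0,0],[0,0,0],[0,0,0],[0,0,0]], fingers=0.35)

```text
t: 16.25
tool_pos: [0.5482, 0.3396, 0.099]
orientation: [0.2, 3.13, 0.007]
force: [-0.0, 0.1, -0.2]
opening: 0.0303
gripper_force: 0.0
```

```bash
python3 - <<'E'
from h import *
im,W=cloud("side"); F=toF(W); x,y,z=[W[...,i] for i in range(3)]
m=(x>.45)&(x<.6)&(y>.22)&(y<.46)&(z>.004)&(z<.014)&(im.min(-1)>150); w=W[m]
print("plate",m.sum(),w.mean(0),cv2.minAreaRect(w[:,:2].astype(np.float32)), np.linalg.lstsq(np.c_[w[:,:2],np.ones(len(w))],w[:,2],rcond=None)[0])
W0=np.load("/tmp/top0.npz")["W"]; F0=toF(W0)
for yk in(-.025,.025,.075):
    m=(abs(F0[...,1]-yk)<.02)&(F0[...,0]<-.062)&(F0[...,0]>-.1)&(W0[...,2]>.018)&(W0[...,2]<.04); print(yk,m.sum(),np.percentile(F0[m],[2,98],axis=0).round(4).tolist(),np.nanmedian(W0[m][:,2]))
a=YAW+np.pi/2
s=robot.read_state()["tool_pos"]; l=fx(-.081,.075)
plan([(s[0],s[1],.11,a),(l[0],l[1],.09,a),(l[0],l[1],.04,a,.025)])
E
```

```text
plate 1047 [0.52064878 0.33274853 0.00792896] ((0.5233108997344971, 0.3401811718940735), (0.1930282711982727, 0.0778665691614151), 82.82101440429688) [7.62050671e-03 4.36345252e-05 3.94682924e-03]
-0.025 117 [[-0.0944, -0.0347], [-0.0635, -0.0139]] 0.02931966770466754
0.025 117 [[-0.0944, 0.0153], [-0.063, 0.0361]] 0.029454163490992835
0.075 117 [[-0.0942, 0.0653], [-0.063, 0.0857]] 0.029285712142899656
from [0.5472 0.339  0.0966]
wp 1
wp 8
wp 11
S [[0.0, 0.0, -0.054], [0.012, -0.163, 0.011], [0.013, -0.163, 0.012], [0.012, -0.163, 0.011], [0.013, -0.163, 0.012], [0.012, -0.163, 0.011], [0.012, -0.163, 0.012], [0.013, -0.163, 0.011]]
T [[0.003, 0.002, 0.0], [0.0, 0.0, 0.0], [0.0, 0.0, 0.0], [0.0, 0.0, 0.0], [0.0, 0.0, 0.0], [0.0, 0.0, 0.0], [0.0, 0.0, 0.0], [0.0, 0.0, 0.0]]
S [[0.0, 0.0, 0.067], [0.0, 0.0, 0.067], [0.0, 0.0, 0.066], [0.0, 0.0, 0.0], [0.0, 0.0, 0.0], [0.0, 0.0, 0.0], [0.0, 0.0, 0.0], [0.0, 0.0, 0.0]]
T [[0.0, 0.0, 0.0], [0.0, 0.0, 0.0], [0.0, 0.0, 0.0], [0.0, 0.0, 0.0], [0.0, 0.0, 0.0], [0.0, 0.0, 0.0], [0.0, 0.0, 0.0], [0.0, 0.0, 0.0]]
```

Plate is flat on the mat, about 3 mm from its centre. Next come the levers, with the fingers shut.

play_rows(slide=[[0,0,-0.054],[0.012,-0.163,0.011],[0.013,-0.163,0.012],[0.012,-0.163,0.011],[0.013,-0.163,0.012],[0.012,-0.163,0.011],[0.012,-0.163,0.012],[0.017,-0.163,0.011]], twist=[[0.003,0.002,0],[0,0,0],[0,0,0],[0,0,0],[0,0,0],[0,0,0],[0,0,0],[0,0,0]], fingers=1, force=10)

```text
t: 17.1
tool_pos: [0.4852, 0.0565, 0.0873]
orientation: [-0.199, -3.129, 0.005]
force: [-0.3, -0.0, -0.5]
opening: 0.0007
gripper_force: 0.0
```

play_rows(slide=[[0,0,0.067],[0,0,0.067],[0,0,0.066],[0,0,0],[0,0,0],[0,0,0],[0,0,0],[0,0,0]], twist=[[0,0,0],[0,0,0],[0,0,0],[0,0,0],[0,0,0],[0,0,0],[0,0,0],[0,0,0]])

```text
t: 17.9
tool_pos: [0.4868, 0.0579, 0.0386]
orientation: [-0.199, -3.132, 0.004]
force: [-0.3, 0.5, -1.0]
opening: 0.0005
gripper_force: 0.0
```

```bash
python3 - <<'E'
from h import *
s=robot.read_state(); print(toF(s["tool_pos"]),s["tool_pos"],s["opening"])
a=YAW+np.pi/2
l=[fx(-.082,v) for v in(.0755,.0255,-.0245)]
plan([(*l[0],.027,a),(*l[0],.016,a,.004)])
E
```

```text
[-0.08346676  0.07394178] [0.48680517 0.05794811 0.03857953] 0.0005220318401423751
from [0.4868 0.0579 0.0386]
wp 1
wp 4
S [[-0.006, 0.006, 0.046], [0.0, 0.0, 0.015], [0.0, 0.0, 0.015], [0.0, 0.0, 0.014], [0.0, 0.0, 0.0], [0.0, 0.0, 0.0], [0.0, 0.0, 0.0], [0.0, 0.0, 0.0]]
T [[-0.003, -0.003, 0.0], [0.0, 0.0, 0.0], [0.0, 0.0, 0.0], [0.0, 0.0, 0.0], [0.0, 0.0, 0.0], [0.0, 0.0, 0.0], [0.0, 0.0, 0.0], [0.0, 0.0, 0.0]]
```

play_rows(slide=[[-0.006,0.006,0.046],[0,0,0.015],[0,0,0.015],[0,0,0.014],[0,0,0.004],[0,0,0],[0,0,0],[0,0,0]], twist=[[0,0,0],[0,0,0],[0,0,0],[0,0,0],[0,0,0],[0,0,0],[0,0,0],[0,0,0]])

```text
t: 18.7
tool_pos: [0.4894, 0.0592, 0.0177]
orientation: [-0.199, -3.133, 0.005]
force: [-16.0, -2.1, 38.8]
opening: 0.0006
gripper_force: 20.0
```

play_rows(slide=[[0,0,-0.05],[0,0,-0.044],[0,-0.1,0],[0,-0.1,0],[0,0,0.046],[0,0,0.016],[0,0,0.014],[0,0,0.012]], twist=[[0,0,0],[0,0,0],[0,0,0],[0,0,0],[0,0,0],[0,0,0],[0,0,0],[0,0,0]])

```text
t: 19.5
tool_pos: [0.4824, 0.0084, 0.0176]
orientation: [-0.2, -3.132, 0.008]
force: [-19.1, -7.7, 48.2]
opening: 0.0006
gripper_force: 24.4
```

play_rows(slide=[[0,0,0],[0,0,-0.044],[0,0,-0.044],[0,-0.1,0],[0,-0.1,0],[0,0,0.044],[0,0,0.016],[0,0,0.014]], twist=[[0,0,0],[0,0,0],[0,0,0],[0,0,0],[0,0,0],[0,0,0],[0,0,0],[0,0,0]])

```text
t: 20.3
tool_pos: [0.4758, -0.0409, 0.0201]
orientation: [-0.201, -3.132, 0.007]
force: [-4.1, -5.1, 13.4]
opening: 0.0003
gripper_force: 6.6
```

play_rows(slide=[[0,0,0.014],[0,0,0],[0,0,0],[0,0,-0.044],[0,0,-0.1],[0,0,-0.1],[0,0,-0.1],[0,0,-0.1]], twist=[[0,0,0],[0,0,0],[0,0,0],[0,0,0],[0,0,0],[0,0,0],[0,0,0],[0,0,0]])

```text
t: 21.1
tool_pos: [0.4753, -0.0388, 0.1274]
orientation: [-0.199, -3.13, 0.003]
force: [0.5, -0.9, -0.9]
opening: 0.0006
gripper_force: 0.0
```

```bash
cat > die.py <<'E'
from h import *
def dies(n="top",show=False):
    im,W=cloud(n); F=toF(W); hsv=cv2.cvtColor(im,cv2.COLOR_RGB2HSV)
    m=(hsv[...,0]>14)&(hsv[...,0]<34)&(hsv[...,1]>90)&(hsv[...,2]>90)&(W[...,2]>.012)&(W[...,0]<.62)&(W[...,0]>.3)
    m[...]&=(W[...,2]<.1)
    k,l,st,_=cv2.connectedComponentsWithStats(m.astype(np.uint8))
    for j in range(1,k):
        if st[j,4]>25:
            w=W[l==j]; zt=np.percentile(w[:,2],90); f=toF(w[w[:,2]>zt-.006])
            print(n,st[j,4],"ztop %.4f"%zt,"F mid",((np.percentile(f,2,axis=0)+np.percentile(f,98,axis=0))/2).round(4),"ext",np.ptp(f,axis=0).round(4),"W",w.mean(0).round(4), "ang",round(cv2.minAreaRect(f.astype(np.float32))[2],1))
    return im,W
E
python3 - <<'E'
from die import *
for n in("top","side"): im,W=dies(n); save("press_"+n,im)
E
```

```text
top 156 ztop 0.0535 F mid [-0.      0.0786] ext [0.0404 0.0197] W [0.5709 0.0529 0.0505] ang 89.4
top 669 ztop 0.0204 F mid [-0.0463 -0.337 ] ext [0.1815 0.1404] W [ 0.4696 -0.3574  0.018 ] ang 83.0
side 217 ztop 0.0527 F mid [0.0014 0.0769] ext [0.0385 0.0271] W [0.571  0.048  0.0484] ang 89.2
side 222 ztop 0.0529 F mid [0.0012 0.0262] ext [0.0374 0.0298] W [ 0.5637 -0.0022  0.0482] ang 87.5
side 233 ztop 0.0528 F mid [-0.     -0.0235] ext [0.0383 0.0269] W [ 0.5578 -0.0516  0.0488] ang 89.2
side 688 ztop 0.0198 F mid [-0.0432 -0.3085] ext [0.1789 0.088 ] W [ 0.4779 -0.3122  0.0176] ang 83.7
```

All three dies are up. I start with die 2.

```bash
cat >> h.py <<'E'
TR=np.array([.472,-.3555]); TA=np.deg2rad(-14.4); tx=np.array([np.cos(TA),np.sin(TA)])
def pick(y):
    a=YAW+np.pi/2; d=fx(.0005,y); p=robot.read_state()["tool_pos"]
    plan([(*d,.12,a,.04),(*d,.06,a,.03),(*d,.0425,a,.009)])
def carry(tpos):
    a=TA+np.pi/2; p=robot.read_state()["tool_pos"]; g=TR+tpos*tx
    plan([(p[0],p[1],.11,YAW+np.pi/2,.025),(*g,.10,a,.035),(*g,.03,a,.025),(*g,.016,a,.007)])
E
python3 -c "
from h import *
pick(-.0245)"
```

```text
from [ 0.4781 -0.0393  0.1305]
wp 3
wp 6
wp 8
S [[-0.107, -0.001, 0.014], [-0.107, -0.001, 0.014], [-0.107, -0.001, 0.014], [0.0, 0.0, 0.08], [0.0, 0.0, 0.08], [0.0, 0.0, 0.08], [0.0, 0.0, 0.035], [0.0, 0.0, 0.035]]
T [[-0.001, 0.001, 0.0], [-0.001, 0.0, 0.0], [-0.001, 0.001, 0.0], [0.0, 0.0, 0.0], [0.0, 0.0, 0.0], [0.0, 0.0, 0.0], [0.0, 0.0, 0.0], [0.0, 0.0, 0.0]]
```

play_rows(slide=[[-0.107,-0.001,0.014],[-0.107,-0.001,0.014],[-0.107,-0.001,0.014],[0,0,0.08],[0,0,0.08],[0,0,0.04],[0,0,0],[0,0,0]], twist=[[-0.001,0.001,0],[-0.001,0,0],[-0.001,0.001,0],[0,0,0],[0,0,0],[0,0,0],[0,0,0],[0,0,0]], fingers=0.35)

```text
t: 22.0
tool_pos: [0.5545, -0.0504, 0.0661]
orientation: [-0.199, -3.129, -0.001]
force: [0.1, -1.1, 0.6]
opening: 0.0301
gripper_force: 0.0
```

```bash
python3 -c "
from h import *
print(toF(robot.read_state()['tool_pos']))
pick(-.0245)"
```

```text
[-0.00251297 -0.02491845]
from [ 0.5545 -0.0504  0.0661]
wp 2
wp 5
wp 7
S [[-0.005, 0.001, -0.108], [-0.006, 0.001, -0.108], [0.0, 0.0, 0.08], [0.0, 0.0, 0.08], [0.0, 0.0, 0.08], [0.0, 0.0, 0.035], [0.0, 0.0, 0.035], [0.0, 0.0, 0.0]]
T [[0.0, -0.003, 0.0], [0.0, -0.003, 0.0], [0.0, 0.0, 0.0], [0.0, 0.0, 0.0], [0.0, 0.0, 0.0], [0.0, 0.0, 0.0], [0.0, 0.0, 0.0], [0.0, 0.0, 0.0]]
```

play_rows(slide=[[-0.012,0.002,0.014],[0,0,0.03],[0,0,0.03],[0,0,0.02],[0,0,0],[0,0,0],[0,0,0],[0,0,0]], twist=[[0,-0.006,0],[0,0,0],[0,0,0],[0,0,0],[0,0,0],[0,0,0],[0,0,0],[0,0,0]])

```text
t: 22.8
tool_pos: [0.558, -0.0507, 0.0431]
orientation: [0.2, 3.134, -0.0]
force: [-0.4, 0.3, -0.2]
opening: 0.0304
gripper_force: 0.0
```

play_rows(slide=[[0,0,0],[0,0,0],[0,0,0],[0,0,0],[0,0,0],[0,0,0],[0,0,-0.02],[0,0,-0.04]], twist=[[0,0,0],[0,0,0],[0,0,0],[0,0,0],[0,0,0],[0,0,0],[0,0,0],[0,0,0]], fingers=1, force=40)

```text
t: 23.6
tool_pos: [0.5566, -0.0506, 0.0569]
orientation: [-0.2, -3.133, -0.0]
force: [-0.2, -0.1, -1.8]
opening: 0.0234
gripper_force: 40.0
```

```bash
python3 -c "
from h import *
carry(-.05)"
```

```text
from [ 0.5566 -0.0506  0.0569]
wp 3
wp 13
wp 16
wp 18
S [[0.0, 0.0, -0.071], [0.0, 0.0, -0.071], [0.0, 0.0, -0.07], [0.038, -0.123, 0.004], [0.036, -0.123, 0.004], [0.035, -0.124, 0.004], [0.033, -0.124, 0.004], [0.032, -0.124, 0.004]]
T [[0.0, -0.001, 0.0], [0.0, -0.001, 0.0], [0.0, 0.0, 0.0], [0.0, 0.0, 0.012], [0.0, 0.0, 0.012], [0.0, 0.0, 0.012], [0.0, 0.0, 0.011], [0.0, 0.0, 0.012]]
S [[0.031, -0.125, 0.004], [0.028, -0.126, 0.004], [0.027, -0.125, 0.004], [0.026, -0.126, 0.004], [0.024, -0.127, 0.004], [0.0, 0.0, 0.093], [0.0, 0.0, 0.094], [0.0, 0.0, 0.093]]
T [[0.0, 0.0, 0.012], [0.0, 0.0, 0.012], [0.0, 0.0, 0.012], [0.0, 0.0, 0.012], [0.0, 0.0, 0.011], [0.0, 0.0, 0.0], [0.0, 0.0, 0.0], [0.0, 0.0, 0.0]]
S [[0.0, 0.0, 0.028], [0.0, 0.0, 0.028], [0.0, 0.0, 0.0], [0.0, 0.0, 0.0], [0.0, 0.0, 0.0], [0.0, 0.0, 0.0], [0.0, 0.0, 0.0], [0.0, 0.0, 0.0]]
T [[0.0, 0.0, 0.0], [0.0, 0.0, 0.0], [0.0, 0.0, 0.0], [0.0, 0.0, 0.0], [0.0, 0.0, 0.0], [0.0, 0.0, 0.0], [0.0, 0.0, 0.0], [0.0, 0.0, 0.0]]
```

play_rows(slide=[[0,0,-0.071],[0,0,-0.071],[0,0,-0.07],[0.038,-0.123,0.004],[0.036,-0.123,0.004],[0.035,-0.124,0.004],[0.033,-0.124,0.004],[0.032,-0.124,0.004]], twist=[[0,-0.001,0],[0,-0.001,0],[0,0,0],[0,0,0.012],[0,0,0.012],[0,0,0.012],[0,0,0.011],[0,0,0.012]])

```text
t: 24.4
tool_pos: [0.4905, -0.1979, 0.1062]
orientation: [0.297, 3.125, -0.0]
force: [-0.1, -0.3, -1.2]
opening: 0.0233
gripper_force: 40.0
```

play_rows(slide=[[0.031,-0.125,0.004],[0.028,-0.126,0.004],[0.027,-0.125,0.004],[0.026,-0.126,0.004],[0.024,-0.127,0.004],[0,0,0.093],[0,0,0.094],[0,0,0.093]], twist=[[0,0,0.012],[0,0,0.012],[0,0,0.012],[0,0,0.012],[0,0,0.011],[0,0,0],[0,0,0],[0,0,0]])

```text
t: 25.2
tool_pos: [0.4245, -0.3438, 0.0305]
orientation: [0.394, 3.114, -0.001]
force: [-0.9, -0.4, -2.0]
opening: 0.0234
gripper_force: 40.0
```

play_rows(slide=[[0,0,0.02],[0,0,0.02],[0,0,0.01],[0,0,0],[0,0,0],[0,0,0],[0,0,0],[0,0,0]], twist=[[0,0,0],[0,0,0],[0,0,0],[0,0,0],[0,0,0],[0,0,0],[0,0,0],[0,0,0]])

```text
t: 26.0
tool_pos: [0.4249, -0.3433, 0.0183]
orientation: [0.393, 3.114, -0.0]
force: [0.6, 0.1, -1.0]
opening: 0.0236
gripper_force: 40.0
```

play_rows(slide=[[0,0,0.006],[0,0,0.005],[0,0,0.004],[0,0,0.002],[0,0,0],[0,0,0],[0,0,0],[0,0,0]], twist=[[0,0,0],[0,0,0],[0,0,0],[0,0,0],[0,0,0],[0,0,0],[0,0,0],[0,0,0]])

```text
t: 26.8
tool_pos: [0.4248, -0.3432, 0.0145]
orientation: [0.393, 3.115, 0.0]
force: [-3.9, 4.0, 8.5]
opening: 0.0234
gripper_force: 40.0
```

play_rows(slide=[[0,0,0],[0,0,0],[0,0,0],[0,0,-0.02],[0,0,-0.08],[0,0,-0.15],[0,0,-0.15],[0,0,0]], twist=[[0,0,0],[0,0,0],[0,0,0],[0,0,0],[0,0,0],[0,0,0],[0,0,0],[0,0,0]], fingers=0.35)

```text
t: 27.6
tool_pos: [0.4276, -0.3462, 0.1206]
orientation: [0.392, 3.106, -0.01]
force: [0.6, -1.0, 0.9]
opening: 0.0299
gripper_force: 0.0
```

```bash
python3 -c "
from die import *
im,W=dies('top'); dies('side')
save('tray1',cv2.resize(im[200:320,400:540],None,fx=4,fy=4))
pick(.0255)"
```

```text
top 193 ztop 0.0533 F mid [-0.0003  0.0762] ext [0.0401 0.0239] W [0.5702 0.0503 0.0505] ang 89.9
top 196 ztop 0.0535 F mid [-0.0009  0.0258] ext [0.0398 0.0236] W [0.5634 0.0007 0.0499] ang 0.0
top 543 ztop 0.0203 F mid [-0.0464 -0.3369] ext [0.1834 0.1394] W [ 0.4796 -0.3467  0.0181] ang 83.3
side 219 ztop 0.0530 F mid [0.0014 0.077 ] ext [0.0385 0.0269] W [0.5708 0.048  0.0484] ang 0.1
side 227 ztop 0.0526 F mid [0.0012 0.0262] ext [0.0373 0.0269] W [ 0.5637 -0.0022  0.0482] ang 0.0
side 459 ztop 0.0197 F mid [-0.0208 -0.3108] ext [0.1351 0.0841] W [ 0.5157 -0.315   0.0175] ang 58.0
side 227 ztop 0.0239 F mid [-0.0871 -0.3314] ext [0.0265 0.0268] W [ 0.4321 -0.3451  0.0211] ang 85.1
from [ 0.4254 -0.344   0.1153]
wp 10
wp 12
wp 14
S [[-0.02, 0.147, -0.002], [-0.021, 0.146, -0.002], [-0.023, 0.146, -0.002], [-0.025, 0.146, -0.002], [-0.027, 0.146, -0.002], [-0.029, 0.145, -0.002], [-0.03, 0.145, -0.002], [-0.032, 0.145, -0.001]]
T [[0.0, 0.0, -0.012], [0.0, 0.001, -0.012], [0.0, 0.0, -0.011], [-0.001, 0.001, -0.012], [0.0, 0.0, -0.012], [0.0, 0.001, -0.012], [0.0, 0.0, -0.012], [0.0, 0.001, -0.011]]
S [[-0.034, 0.144, -0.002], [-0.036, 0.144, -0.002], [0.0, 0.0, 0.12], [0.0, -0.001, 0.12], [0.0, 0.0, 0.035], [0.0, 0.0, 0.035], [0.0, 0.0, 0.0], [0.0, 0.0, 0.0]]
T [[0.0, 0.0, -0.012], [-0.001, 0.001, -0.012], [0.0, 0.0, 0.0], [0.0, 0.0, 0.0], [0.0, 0.0, 0.0], [0.0, 0.0, 0.0], [0.0, 0.0, 0.0], [0.0, 0.0, 0.0]]
```

View pics/tray1.png

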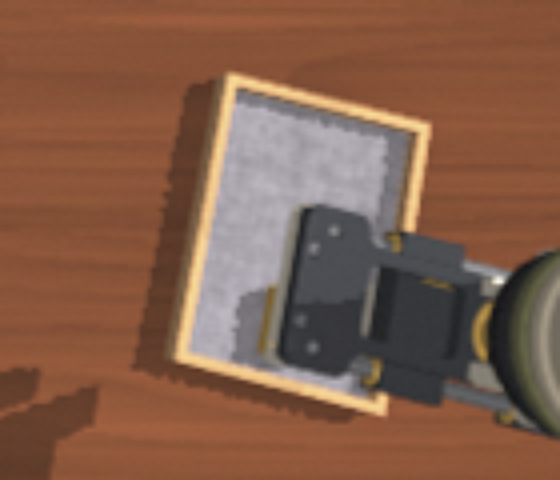

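The die lies under the gripper near (270,320); the side cloud puts it flat at z≈0.022. Next is die 3.

play_rows(slide=[[-0.02,0.147,-0.002],[-0.021,0.146,-0.002],[-0.023,0.146,-0.002],[-0.025,0.146,-0.002],[-0.027,0.146,-0.002],[-0.029,0.145,-0.002],[-0.03,0.145,-0.002],[-0.032,0.145,-0.001]], twist=[[0,0,-0.012],[0,0.001,-0.012],[0,0,-0.011],[-0.001,0.001,-0.012],[0,0,-0.012],[0,0.001,-0.012],[0,0,-0.012],[0,0.001,-0.011]])

```text
t: 28.5
tool_pos: [0.5345, -0.0668, 0.1159]
orientation: [-0.238, -3.128, -0.003]
force: [1.0, 0.0, 0.8]
opening: 0.0301
gripper_force: 0.0
```

play_rows(slide=[[-0.034,0.144,-0.002],[-0.036,0.144,-0.002],[0,0,0.1],[0,0,0.1],[0,0,0.02],[0,0,0],[0,0,0],[0,0,0]], twist=[[0,0,-0.012],[-0.001,0.001,-0.012],[0,0,0],[0,0,0],[0,0,0],[0,0,0],[0,0,0],[0,0,0]])

```text
t: 29.3
tool_pos: [0.564, -0.0001, 0.0652]
orientation: [-0.201, -3.135, -0.004]
force: [0.3, 0.3, 0.7]
opening: 0.0302
gripper_force: 0.0
```

```bash
cat >> h.py <<'E'
def low(y):
    plan([(*fx(.0005,y),.058,YAW+np.pi/2,.03),(*fx(.0005,y),.0425,YAW+np.pi/2,.008)])
E
python3 -c "
from h import *
print(toF(robot.read_state()['tool_pos']))
low(.0255)"
```

```text
[0.00043595 0.02618313]
from [ 5.64e-01 -1.00e-04  6.52e-02]
wp 1
wp 3
S [[0.0, -0.003, 0.029], [0.0, 0.0, 0.031], [0.0, 0.0, 0.031], [0.0, 0.0, 0.0], [0.0, 0.0, 0.0], [0.0, 0.0, 0.0], [0.0, 0.0, 0.0], [0.0, 0.0, 0.0]]
T [[0.002, -0.001, 0.0], [0.0, 0.0, 0.0], [0.0, 0.0, 0.0], [0.0, 0.0, 0.0], [0.0, 0.0, 0.0], [0.0, 0.0, 0.0], [0.0, 0.0, 0.0], [0.0, 0.0, 0.0]]
```

play_rows(slide=[[0,-0.003,0.029],[0,0,0.031],[0,0,0.028],[0,0,0],[0,0,0],[0,0,0],[0,0,0],[0,0,0]], twist=[[0.002,-0.001,0],[0,0,0],[0,0,0],[0,0,0],[0,0,0],[0,0,0],[0,0,0],[0,0,0]])

```text
t: 30.1
tool_pos: [0.5629, -0.0004, 0.0418]
orientation: [-0.2, -3.133, -0.001]
force: [-0.3, -0.4, -0.5]
opening: 0.0301
gripper_force: 0.0
```

play_rows(slide=[[0,0,0],[0,0,0],[0,0,0],[0,0,0],[0,0,0],[0,0,0],[0,0,-0.02],[0,0,-0.04]], twist=[[0,0,0],[0,0,0],[0,0,0],[0,0,0],[0,0,0],[0,0,0],[0,0,0],[0,0,0]], fingers=1, force=40)

```text
t: 30.9
tool_pos: [0.5619, -0.0004, 0.0562]
orientation: [-0.2, -3.131, -0.001]
force: [-0.0, -0.0, -1.7]
opening: 0.0234
gripper_force: 40.0
```

```bash
python3 -c "
from h import *
carry(0)"
```

```text
from [ 5.619e-01 -4.000e-04  5.620e-02]
wp 3
wp 14
wp 17
wp 19
S [[0.0, 0.0, -0.072], [0.001, 0.0, -0.071], [0.0, 0.0, -0.072], [0.016, -0.132, 0.004], [0.014, -0.133, 0.003], [0.013, -0.132, 0.004], [0.012, -0.133, 0.003], [0.01, -0.133, 0.004]]
T [[0.0, -0.001, 0.0], [0.0, -0.002, 0.0], [0.0, -0.001, 0.0], [0.0, 0.0, 0.011], [0.0, 0.0, 0.011], [0.0, 0.0, 0.01], [0.0, 0.0, 0.011], [0.0, 0.0, 0.011]]
S [[0.008, -0.133, 0.004], [0.007, -0.133, 0.003], [0.006, -0.133, 0.004], [0.004, -0.133, 0.003], [0.002, -0.133, 0.004], [0.001, -0.133, 0.004], [0.0, 0.0, 0.093], [0.0, 0.0, 0.093]]
T [[0.0, 0.0, 0.011], [0.0, 0.0, 0.01], [0.0, 0.0, 0.011], [0.0, 0.0, 0.011], [0.0, 0.0, 0.011], [0.0, 0.0, 0.01], [0.0, 0.0, 0.0], [0.0, 0.0, 0.0]]
S [[0.0, 0.0, 0.094], [0.0, 0.0, 0.028], [0.0, 0.0, 0.028], [0.0, 0.0, 0.0], [0.0, 0.0, 0.0], [0.0, 0.0, 0.0], [0.0, 0.0, 0.0], [0.0, 0.0, 0.0]]
T [[0.0, 0.0, 0.0], [0.0, 0.0, 0.0], [0.0, 0.0, 0.0], [0.0, 0.0, 0.0], [0.0, 0.0, 0.0], [0.0, 0.0, 0.0], [0.0, 0.0, 0.0], [0.0, 0.0, 0.0]]
```

play_rows(slide=[[0,0,-0.072],[0.001,0,-0.071],[0,0,-0.072],[0.016,-0.132,0.004],[0.014,-0.133,0.003],[0.013,-0.132,0.004],[0.012,-0.133,0.003],[0.01,-0.133,0.004]], twist=[[0,-0.001,0],[0,-0.002,0],[0,-0.001,0],[0,0,0.011],[0,0,0.011],[0,0,0.01],[0,0,0.011],[0,0,0.011]])

```text
t: 31.7
tool_pos: [0.5216, -0.1632, 0.107]
orientation: [0.289, 3.125, -0.0]
force: [-0.6, 0.3, -1.2]
opening: 0.0237
gripper_force: 40.0
```

play_rows(slide=[[0.008,-0.133,0.004],[0.007,-0.133,0.003],[0.006,-0.133,0.004],[0.004,-0.133,0.003],[0.002,-0.133,0.004],[0.001,-0.133,0.004],[0,0,0.093],[0,0,0.093]], twist=[[0,0,0.011],[0,0,0.01],[0,0,0.011],[0,0,0.011],[0,0,0.011],[0,0,0.01],[0,0,0],[0,0,0]])

```text
t: 32.5
tool_pos: [0.4735, -0.3577, 0.0552]
orientation: [0.396, 3.112, -0.003]
force: [-0.4, -0.0, -1.6]
opening: 0.0233
gripper_force: 40.0
```

play_rows(slide=[[0,0,0.09],[0,0,0.026],[0,0,0.026],[0,0,0],[0,0,0],[0,0,0],[0,0,0],[0,0,0]], twist=[[0,0,0],[0,0,0],[0,0,0],[0,0,0],[0,0,0],[0,0,0],[0,0,0],[0,0,0]])

```text
t: 33.3
tool_pos: [0.4735, -0.3557, 0.0189]
orientation: [0.393, 3.114, -0.0]
force: [-0.5, 0.4, -1.8]
opening: 0.0235
gripper_force: 40.0
```

play_rows(slide=[[0,0,0.008],[0,0,0.007],[0,0,0.005],[0,0,0.002],[0,0,0],[0,0,0],[0,0,0],[0,0,0]], twist=[[0,0,0],[0,0,0],[0,0,0],[0,0,0],[0,0,0],[0,0,0],[0,0,0],[0,0,0]])

```text
t: 34.1
tool_pos: [0.4732, -0.3554, 0.0133]
orientation: [0.393, 3.115, 0.001]
force: [-3.1, 2.5, 4.7]
opening: 0.0233
gripper_force: 40.0
```

play_rows(slide=[[0,0,0],[0,0,0],[0,0,0],[0,0,-0.02],[0,0,-0.08],[0,0,-0.15],[0,0,-0.15],[0,0,0]], twist=[[0,0,0],[0,0,0],[0,0,0],[0,0,0],[0,0,0],[0,0,0],[0,0,0],[0,0,0]], fingers=0.35)

```text
t: 34.9
tool_pos: [0.4762, -0.3583, 0.1201]
orientation: [0.392, 3.106, -0.009]
force: [1.7, -0.4, 0.2]
opening: 0.0303
gripper_force: 0.0
```

```bash
python3 -c "
from die import *
dies('side')
pick(.076)"
```

```text
side 207 ztop 0.0530 F mid [0.0014 0.0773] ext [0.0386 0.0276] W [0.5712 0.0472 0.0489] ang 89.9
side 294 ztop 0.0199 F mid [ 0.0109 -0.3156] ext [0.0699 0.0749] W [ 0.5432 -0.3271  0.0174] ang 39.4
side 111 ztop 0.0235 F mid [-0.0364 -0.3389] ext [0.036  0.0243] W [ 0.4845 -0.3601  0.0202] ang 83.4
side 32 ztop 0.0207 F mid [-0.1295 -0.34  ] ext [0.0063 0.0139] W [ 0.3887 -0.3468  0.0177] ang 86.5
from [ 0.4751 -0.3574  0.1171]
wp 11
wp 13
wp 15
S [[0.003, 0.152, -0.001], [0.002, 0.152, -0.002], [-0.001, 0.152, -0.001], [-0.002, 0.152, -0.002], [-0.003, 0.151, -0.001], [-0.006, 0.152, -0.001], [-0.007, 0.152, -0.002], [-0.008, 0.152, -0.001]]
T [[0.0, 0.001, -0.011], [-0.001, 0.0, -0.01], [0.0, 0.001, -0.011], [0.0, 0.001, -0.011], [0.0, 0.001, -0.011], [-0.001, 0.0, -0.01], [0.0, 0.001, -0.011], [0.0, 0.001, -0.011]]
S [[-0.011, 0.151, -0.001], [-0.012, 0.151, -0.001], [-0.014, 0.152, -0.001], [0.0, 0.0, 0.12], [0.0, 0.0, 0.12], [0.0, 0.0, 0.035], [0.0, 0.0, 0.035], [0.0, 0.0, 0.0]]
T [[-0.001, 0.001, -0.01], [0.0, 0.0, -0.011], [0.0, 0.001, -0.011], [0.0, 0.0, 0.0], [0.0, 0.0, 0.0], [0.0, 0.0, 0.0], [0.0, 0.0, 0.0], [0.0, 0.0, 0.0]]
```

play_rows(slide=[[0.003,0.152,-0.001],[0.002,0.152,-0.002],[-0.001,0.152,-0.001],[-0.002,0.152,-0.002],[-0.003,0.151,-0.001],[-0.006,0.152,-0.001],[-0.007,0.152,-0.002],[-0.008,0.152,-0.001]], twist=[[0,0.001,-0.011],[-0.001,0,-0.01],[0,0.001,-0.011],[0,0.001,-0.011],[0,0.001,-0.011],[-0.001,0,-0.01],[0,0.001,-0.011],[0,0.001,-0.011]])

```text
t: 35.75
tool_pos: [0.5415, -0.0579, 0.1149]
orientation: [-0.251, -3.126, -0.005]
force: [-0.3, -0.3, -0.3]
opening: 0.0301
gripper_force: 0.0
```

play_rows(slide=[[-0.011,0.151,-0.001],[-0.012,0.151,-0.001],[-0.014,0.152,-0.001],[0,0,0.1],[0,0,0.1],[0,0,0.02],[0,0,0],[0,0,0]], twist=[[-0.001,0.001,-0.01],[0,0,-0.011],[0,0.001,-0.011],[0,0,0],[0,0,0],[0,0,0],[0,0,0],[0,0,0]])

```text
t: 36.55
tool_pos: [0.5684, 0.0512, 0.0628]
orientation: [-0.2, -3.13, -0.007]
force: [0.9, -0.7, 0.4]
opening: 0.0303
gripper_force: 0.0
```

```bash
python3 -c "
from die import *
print(toF(robot.read_state()['tool_pos']))
dies('side');dies('top')
low(.076)"
```

```text
[-0.00170675  0.0776356 ]
side 139 ztop 0.0524 F mid [0.0014 0.075 ] ext [0.0384 0.0384] W [0.5726 0.0438 0.0474] ang 4.2
side 692 ztop 0.0200 F mid [-0.0432 -0.3082] ext [0.1787 0.0875] W [ 0.4763 -0.3122  0.0176] ang 83.3
side 370 ztop 0.0238 F mid [-0.0948 -0.3312] ext [0.0407 0.0287] W [ 0.4245 -0.3437  0.0214] ang 81.6
side 368 ztop 0.0240 F mid [-0.0435 -0.3372] ext [0.0414 0.0275] W [ 0.4741 -0.3562  0.0215] ang 82.4
top 666 ztop 0.0204 F mid [-0.0466 -0.3368] ext [0.1828 0.1395] W [ 0.4692 -0.3575  0.0179] ang 83.2
top 201 ztop 0.0248 F mid [-0.0441 -0.3371] ext [0.041  0.0263] W [ 0.4736 -0.3535  0.0221] ang 83.7
top 200 ztop 0.0244 F mid [-0.0955 -0.3312] ext [0.0402 0.0288] W [ 0.4235 -0.3412  0.0221] ang 81.8
from [0.5691 0.0512 0.0637]
wp 1
wp 3
S [[-0.006, -0.007, 0.023], [0.0, 0.0, 0.031], [0.0, 0.0, 0.031], [0.0, 0.0, 0.0], [0.0, 0.0, 0.0], [0.0, 0.0, 0.0], [0.0, 0.0, 0.0], [0.0, 0.0, 0.0]]
T [[0.004, -0.003, -0.001], [0.0, 0.0, 0.0], [0.0, 0.0, 0.0], [0.0, 0.0, 0.0], [0.0, 0.0, 0.0], [0.0, 0.0, 0.0], [0.0, 0.0, 0.0], [0.0, 0.0, 0.0]]
```

Both tray dies lie flat. Now I grip die 4.

play_rows(slide=[[-0.006,-0.007,0.01],[0,0,0.032],[0,0,0.03],[0,0,0.011],[0,0,0],[0,0,0],[0,0,0],[0,0,0]], twist=[[0.004,-0.003,-0.001],[0,0,0],[0,0,0],[0,0,0],[0,0,0],[0,0,0],[0,0,0],[0,0,0]])

```text
t: 37.45
tool_pos: [0.5692, 0.0496, 0.0413]
orientation: [-0.198, -3.133, 0.0]
force: [-0.3, -0.0, 0.7]
opening: 0.03
gripper_force: 0.0
```

play_rows(slide=[[0,0,0],[0,0,0],[0,0,0],[0,0,0],[0,0,0],[0,0,0],[0,0,-0.02],[0,0,-0.04]], twist=[[0,0,0],[0,0,0],[0,0,0],[0,0,0],[0,0,0],[0,0,0],[0,0,0],[0,0,0]], fingers=1, force=40)

```text
t: 38.25
tool_pos: [0.5683, 0.0496, 0.0559]
orientation: [-0.198, -3.131, 0.0]
force: [0.1, -0.2, -1.4]
opening: 0.0238
gripper_force: 40.0
```

```bash
python3 -c "
from h import *
carry(.05)"
```

```text
from [0.5683 0.0496 0.0559]
wp 3
wp 16
wp 19
wp 21
S [[0.0, 0.0, -0.072], [0.001, 0.0, -0.072], [0.0, 0.0, -0.072], [-0.002, -0.129, 0.003], [-0.003, -0.13, 0.003], [-0.004, -0.129, 0.003], [-0.005, -0.129, 0.003], [-0.007, -0.129, 0.003]]
T [[0.0, -0.002, 0.0], [0.0, -0.001, 0.001], [-0.001, -0.002, 0.0], [0.0, 0.0, 0.009], [0.0, 0.0, 0.009], [0.0, 0.0, 0.009], [0.0, 0.0, 0.009], [0.0, 0.0, 0.01]]
S [[-0.008, -0.129, 0.003], [-0.009, -0.129, 0.003], [-0.01, -0.129, 0.003], [-0.012, -0.129, 0.003], [-0.013, -0.129, 0.003], [-0.014, -0.128, 0.003], [-0.015, -0.129, 0.003], [-0.016, -0.128, 0.003]]
T [[0.0, 0.0, 0.009], [0.0, 0.0, 0.009], [0.0, 0.0, 0.009], [0.0, 0.0, 0.009], [0.0, 0.0, 0.009], [0.0, 0.0, 0.009], [0.0, 0.0, 0.009], [0.0, 0.0, 0.009]]
S [[0.0, 0.0, 0.093], [0.0, 0.0, 0.094], [0.0, 0.0, 0.093], [0.0, 0.0, 0.028], [0.0, 0.0, 0.028], [0.0, 0.0, 0.0], [0.0, 0.0, 0.0], [0.0, 0.0, 0.0]]
T [[0.0, 0.0, 0.0], [0.0, 0.0, 0.0], [0.001, 0.0, 0.0], [0.0, 0.0, 0.0], [0.0, 0.0, 0.0], [0.0, 0.0, 0.0], [0.0, 0.0, 0.0], [0.0, 0.0, 0.0]]
```

play_rows(slide=[[0,0,-0.072],[0.001,0,-0.072],[0,0,-0.072],[-0.002,-0.129,0.003],[-0.003,-0.13,0.003],[-0.004,-0.129,0.003],[-0.005,-0.129,0.003],[-0.007,-0.129,0.003]], twist=[[0,-0.002,0],[0,-0.001,0.001],[-0.001,-0.002,0],[0,0,0.009],[0,0,0.009],[0,0,0.009],[0,0,0.009],[0,0,0.01]])

```text
t: 39.05
tool_pos: [0.5508, -0.1122, 0.1076]
orientation: [0.275, 3.126, 0.001]
force: [-0.5, -0.2, 0.2]
opening: 0.0237
gripper_force: 40.0
```

play_rows(slide=[[-0.008,-0.129,0.003],[-0.009,-0.129,0.003],[-0.01,-0.129,0.003],[-0.012,-0.129,0.003],[-0.013,-0.129,0.003],[-0.014,-0.128,0.003],[-0.015,-0.129,0.003],[-0.016,-0.128,0.003]], twist=[[0,0,0.009],[0,0,0.009],[0,0,0.009],[0,0,0.009],[0,0,0.009],[0,0,0.009],[0,0,0.009],[0,0,0.009]])

```text
t: 39.85
tool_pos: [0.5211, -0.3695, 0.1014]
orientation: [0.393, 3.114, 0.0]
force: [0.8, -0.7, -1.7]
opening: 0.0232
gripper_force: 40.0
```

play_rows(slide=[[0,0,0.093],[0,0,0.094],[0,0,0.093],[0,0,0.022],[0,0,0.02],[0,0,0],[0,0,0],[0,0,0]], twist=[[0,0,0],[0,0,0],[0,0,0],[0,0,0],[0,0,0],[0,0,0],[0,0,0],[0,0,0]])

```text
t: 40.65
tool_pos: [0.5222, -0.3685, 0.0214]
orientation: [0.392, 3.113, -0.001]
force: [0.6, 0.2, -1.8]
opening: 0.0233
gripper_force: 40.0
```

play_rows(slide=[[0,0,0.01],[0,0,0.009],[0,0,0.007],[0,0,0.005],[0,0,0.002],[0,0,0],[0,0,0],[0,0,0]], twist=[[0,0,0],[0,0,0],[0,0,0],[0,0,0],[0,0,0],[0,0,0],[0,0,0],[0,0,0]])

```text
t: 41.45
tool_pos: [0.5214, -0.3678, 0.0128]
orientation: [0.393, 3.115, 0.001]
force: [-4.9, 4.1, 10.2]
opening: 0.0235
gripper_force: 40.0
```

play_rows(slide=[[0,0,0],[0,0,0],[0,0,0],[0,0,-0.02],[0,0,-0.08],[0,0,-0.15],[0,0,-0.15],[0,0,0]], twist=[[0,0,0],[0,0,0],[0,0,0],[0,0,0],[0,0,0],[0,0,0],[0,0,0],[0,0,0]], fingers=0.35)

```text
t: 42.25
tool_pos: [0.5245, -0.3707, 0.1192]
orientation: [0.392, 3.105, -0.008]
force: [0.8, -0.5, 0.9]
opening: 0.0302
gripper_force: 0.0
```

```bash
cat > pl.py <<'E'
from h import *
def plate(n):
    im,W=cloud(n); x,y,z=[W[...,i] for i in range(3)]
    m=(x>.40)&(x<.65)&(y>.17)&(y<.5)&(z>.004)&(z<.014)&(im.min(-1)>140)
    k,l,st,_=cv2.connectedComponentsWithStats(m.astype(np.uint8)); j=1+np.argmax(st[1:,4]); w=W[l==j]
    r=cv2.minAreaRect(w[:,:2].astype(np.float32)); print(n,"plate",len(w),r)
    m=(x>.40)&(x<.65)&(y>.17)&(y<.5)&(z>.029)&(z<.042); q=W[m]
    print("rib",m.sum(),q.mean(0),cv2.minAreaRect(q[:,:2].astype(np.float32)))
E
python3 -c "
from pl import *
plate('top'); plate('side')
a=YAW+np.pi/2; k=np.array([.5215,.3405])+.024*ex
plan([(*fx(-.06,-.1),.14,a),(*fx(-.06,.15),.12,a),(*k,.10,a)])
"
```

```text
top plate 2133 ((0.5223961472511292, 0.340828537940979), (0.19194544851779938, 0.07760166376829147), 82.50846862792969)
rib 59 [0.54536932 0.33614326 0.03369609] ((0.5454020500183105, 0.33653995394706726), (0.010770460590720177, 0.027802951633930206), 80.1434097290039)
side plate 1 ((0.6172487735748291, 0.44926831126213074), (0.0, 0.0), 0.0)
rib 0 [nan nan nan] ((0.0, 0.0), (0.0, 0.0), 0.0)
from [ 0.5221 -0.3687  0.1134]
wp 6
wp 12
wp 17
S [[0.063, 0.157, -0.018], [0.061, 0.157, -0.018], [0.057, 0.159, -0.018], [0.053, 0.16, -0.018], [0.051, 0.162, -0.018], [0.047, 0.162, -0.018], [0.0, 0.167, 0.013], [0.0, 0.166, 0.014]]
T [[0.0, 0.001, -0.02], [0.0, 0.001, -0.019], [0.0, 0.001, -0.02], [0.0, 0.0, -0.02], [-0.001, 0.001, -0.019], [0.0, 0.001, -0.02], [0.0, 0.0, 0.0], [0.0, 0.0, 0.0]]
S [[0.0, 0.167, 0.013], [0.0, 0.167, 0.014], [0.0, 0.166, 0.013], [0.0, 0.167, 0.014], [0.001, 0.167, 0.016], [0.001, 0.167, 0.016], [0.0, 0.167, 0.016], [0.001, 0.166, 0.016]]
T [[0.0, 0.0, 0.0], [0.0, 0.0, 0.0], [0.0, 0.0, 0.0], [0.0, 0.0, 0.0], [0.0, 0.0, 0.0], [0.0, 0.0, 0.0], [0.0, 0.0, 0.0], [0.0, 0.0, 0.0]]
S [[0.001, 0.167, 0.016], [0.0, 0.0, 0.0], [0.0, 0.0, 0.0], [0.0, 0.0, 0.0], [0.0, 0.0, 0.0], [0.0, 0.0, 0.0], [0.0, 0.0, 0.0], [0.0, 0.0, 0.0]]
T [[0.0, 0.0, 0.0], [0.0, 0.0, 0.0], [0.0, 0.0, 0.0], [0.0, 0.0, 0.0], [0.0, 0.0, 0.0], [0.0, 0.0, 0.0], [0.0, 0.0, 0.0], [0.0, 0.0, 0.0]]pl.py:8: RuntimeWarning: Mean of empty slice.
  print("rib",m.sum(),q.mean(0),cv2.minAreaRect(q[:,:2].astype(np.float32)))
  ret = um.true_divide(
```

play_rows(slide=[[0.063,0.157,-0.018],[0.061,0.157,-0.018],[0.057,0.159,-0.018],[0.053,0.16,-0.018],[0.051,0.162,-0.018],[0.047,0.162,-0.018],[0,0.167,0.013],[0,0.166,0.014]], twist=[[0,0.001,-0.02],[0,0.001,-0.019],[0,0.001,-0.02],[0,0,-0.02],[-0.001,0.001,-0.019],[0,0.001,-0.02],[0,0,0],[0,0,0]])

```text
t: 43.15
tool_pos: [0.4965, -0.0325, 0.1309]
orientation: [-0.2, -3.131, -0.004]
force: [0.1, -0.5, -0.0]
opening: 0.03
gripper_force: 0.0
```

play_rows(slide=[[0,0.167,0.013],[0,0.167,0.014],[0,0.166,0.013],[0,0.167,0.014],[0.001,0.167,0.016],[0.001,0.167,0.016],[0,0.167,0.016],[0.001,0.166,0.016]], twist=[[0,0,0],[0,0,0],[0,0,0],[0,0,0],[0,0,0],[0,0,0],[0,0,0],[0,0,0]])

```text
t: 43.95
tool_pos: [0.538, 0.298, 0.1012]
orientation: [-0.199, -3.13, -0.001]
force: [0.5, -1.0, 0.1]
opening: 0.0302
gripper_force: 0.0
```

play_rows(slide=[[0.001,0.167,0.016],[0,0,0],[0,0,0],[0,0,0],[0,0,0],[0,0,0],[0,0,0],[0,0,0]], twist=[[0,0,0],[0,0,0],[0,0,0],[0,0,0],[0,0,0],[0,0,0],[0,0,0],[0,0,0]])

```text
t: 44.75
tool_pos: [0.5445, 0.3378, 0.0999]
orientation: [-0.201, -3.133, -0.004]
force: [-0.8, 0.2, -0.1]
opening: 0.0304
gripper_force: 0.0
```

```bash
python3 -c "
from pl import *
from die import dies
im,W=dies('top'); save('tray3',cv2.resize(im[150:320,250:540],None,fx=2.7,fy=2.7))
plate('side')
a=YAW+np.pi/2
plan([(.5452,.3381,.04,a,.03),(.5452,.3381,.0115,a,.015)])
"
```

```text
top 667 ztop 0.0207 F mid [-0.0463 -0.3371] ext [0.1828 0.1402] W [ 0.4705 -0.357   0.0182] ang 83.1
top 193 ztop 0.0250 F mid [ 0.0061 -0.3438] ext [0.0399 0.0276] W [ 0.5227 -0.3661  0.0222] ang 83.1
top 198 ztop 0.0250 F mid [-0.0443 -0.3378] ext [0.0402 0.0277] W [ 0.4735 -0.3535  0.0222] ang 83.1
top 200 ztop 0.0246 F mid [-0.0953 -0.3307] ext [0.0399 0.0276] W [ 0.4235 -0.341   0.0221] ang 80.9
side plate 1077 ((0.5233837366104126, 0.342058002948761), (0.19580930471420288, 0.07847938686609268), 82.81765747070312)
rib 42 [0.54801404 0.33687482 0.03312363] ((0.5477692484855652, 0.336343914270401), (0.015476120635867119, 0.026744205504655838), 84.25439453125)
from [0.5444 0.338  0.0998]
wp 2
wp 4
S [[-0.002, 0.0, 0.12], [-0.002, 0.001, 0.119], [0.0, 0.0, 0.057], [0.0, -0.001, 0.057], [0.0, 0.0, 0.0], [0.0, 0.0, 0.0], [0.0, 0.0, 0.0], [0.0, 0.0, 0.0]]
T [[0.001, -0.001, 0.0], [0.001, -0.001, 0.0], [0.0, 0.0, 0.0], [0.0, 0.0, 0.0], [0.0, 0.0, 0.0], [0.0, 0.0, 0.0], [0.0, 0.0, 0.0], [0.0, 0.0, 0.0]]
```

View pics/tray3.png

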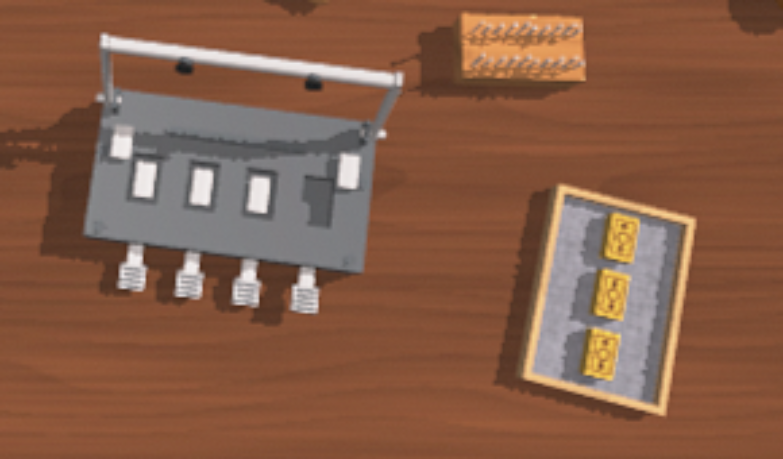

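The three dies lie engraved side up in the tray at (621,238), (610,296) and (601,355). The fixture is empty and only lift pads show in the pockets. Now I grip the plate.

play_rows(slide=[[-0.002,0,0.12],[-0.002,0.001,0.119],[0,0,0.057],[0,-0.001,0.057],[0,0,0],[0,0,0],[0,0,0],[0,0,0]], twist=[[0.001,-0.001,0],[0.001,-0.001,0],[0,0,0],[0,0,0],[0,0,0],[0,0,0],[0,0,0],[0,0,0]])

```text
t: 45.65
tool_pos: [0.5462, 0.3387, 0.0129]
orientation: [0.2, 3.134, 0.002]
force: [-0.4, -0.2, 0.2]
opening: 0.0301
gripper_force: 0.0
```

play_rows(slide=[[0,0,0],[0,0,0],[0,0,0],[0,0,0],[0,0,0],[0,0,0],[0,0,0],[0,0,0]], twist=[[0,0,0],[0,0,0],[0,0,0],[0,0,0],[0,0,0],[0,0,0],[0,0,0],[0,0,0]], fingers=1, force=50)

```text
t: 46.45
tool_pos: [0.5452, 0.3382, 0.0116]
orientation: [-0.2, -3.135, -0.0]
force: [-1.1, 0.3, 3.1]
opening: 0.0102
gripper_force: 50.0
```

play_rows(slide=[[0,0,-0.03],[0,0,-0.08],[0,0,-0.1],[0,0,-0.1],[0,0,-0.1],[0,0,0],[0,0,0],[0,0,0]], twist=[[0,0,0],[0,0,0],[0,0,0],[0,0,0],[0,0,0],[0,0,0],[0,0,0],[0,0,0]])

```text
t: 47.25
tool_pos: [0.5441, 0.3376, 0.1116]
orientation: [-0.2, -3.132, 0.002]
force: [-0.4, 0.0, -2.1]
opening: 0.0099
gripper_force: 50.0
```

```bash
python3 -c "
from h import *
a=YAW+np.pi/2
s=robot.read_state()['tool_pos']; h=np.array([.5831,-.0284]); g=h-.050*ex
plan([(*g,.1125,a,.026),(*g,.06,a,.018)])
"
```

```text
from [0.5441 0.3376 0.1116]
wp 14
wp 17
S [[-0.01, -0.102, 0.0], [-0.01, -0.103, 0.0], [-0.01, -0.102, 0.0], [-0.01, -0.102, 0.0], [-0.01, -0.102, -0.001], [-0.01, -0.103, 0.0], [-0.01, -0.102, 0.0], [-0.01, -0.102, 0.0]]
T [[0.0, 0.0, 0.0], [0.0, 0.0, 0.0], [0.0, -0.001, 0.0], [0.0, 0.0, 0.0], [-0.001, 0.0, 0.0], [0.0, 0.0, 0.0], [0.0, 0.0, 0.0], [0.0, -0.001, 0.0]]
S [[-0.01, -0.103, 0.0], [-0.011, -0.102, -0.001], [-0.01, -0.102, 0.0], [-0.01, -0.103, 0.0], [-0.01, -0.102, 0.0], [-0.01, -0.102, 0.0], [0.0, 0.0, 0.07], [0.0, 0.0, 0.07]]
T [[0.0, 0.0, 0.0], [0.0, 0.0, 0.0], [0.0, 0.0, 0.0], [0.0, 0.0, 0.0], [0.0, -0.001, 0.0], [-0.001, 0.0, 0.0], [0.0, 0.0, 0.0], [0.0, 0.0, 0.0]]
S [[0.0, 0.0, 0.07], [0.0, 0.0, 0.0], [0.0, 0.0, 0.0], [0.0, 0.0, 0.0], [0.0, 0.0, 0.0], [0.0, 0.0, 0.0], [0.0, 0.0, 0.0], [0.0, 0.0, 0.0]]
T [[0.0, 0.0, 0.0], [0.0, 0.0, 0.0], [0.0, 0.0, 0.0], [0.0, 0.0, 0.0], [0.0, 0.0, 0.0], [0.0, 0.0, 0.0], [0.0, 0.0, 0.0], [0.0, 0.0, 0.0]]
```

play_rows(slide=[[-0.01,-0.102,0],[-0.01,-0.103,0],[-0.01,-0.102,0],[-0.01,-0.102,0],[-0.01,-0.102,-0.001],[-0.01,-0.103,0],[-0.01,-0.102,0],[-0.01,-0.102,0]], twist=[[0,0,0],[0,0,0],[0,-0.001,0],[0,0,0],[-0.001,0,0],[0,0,0],[0,0,0],[0,-0.001,0]])

```text
t: 48.05
tool_pos: [0.5376, 0.1315, 0.1118]
orientation: [-0.2, -3.134, -0.0]
force: [0.3, 1.0, -1.4]
opening: 0.0097
gripper_force: 50.0
```

play_rows(slide=[[-0.01,-0.103,0],[-0.011,-0.102,-0.001],[-0.01,-0.102,0],[-0.01,-0.103,0],[-0.01,-0.102,0],[-0.01,-0.102,0],[0,0,0],[0,0,0]], twist=[[0,0,0],[0,0,0],[0,0,0],[0,0,0],[0,-0.001,0],[-0.001,0,0],[0,0,0],[0,0,0]])

```text
t: 48.85
tool_pos: [0.5336, -0.0216, 0.1125]
orientation: [0.202, 3.135, 0.004]
force: [0.0, 0.4, -1.5]
opening: 0.0098
gripper_force: 50.0
```

```bash
cat > held.py <<'E'
from h import *
from pl import *
s=robot.read_state(); print(s["tool_pos"],toF(s["tool_pos"]),s["opening"],s["orientation"])
for n in("top","side"):
    im,W=cloud(n); F=toF(W); z=W[...,2]; zt=s["tool_pos"][2]-.0047+.0015
    m=(abs(z-zt)<.005)&(F[...,0]>-.13)&(F[...,0]<.07)&(abs(F[...,1])<.12)&(im.min(-1)>130)
    k,l,st,_=cv2.connectedComponentsWithStats(m.astype(np.uint8)); j=1+np.argmax(st[1:,4]); w=W[l==j]; f=toF(w)
    A=np.linalg.lstsq(np.c_[f,np.ones(len(f))],w[:,2],rcond=None)[0]
    print(n,len(w),"F",cv2.minAreaRect(f.astype(np.float32)),"slope",A.round(4),"x",np.percentile(f[:,0],[1,99]),"y",np.percentile(f[:,1],[1,99]))
E
python3 held.py; python3 -c "
from h import *
a=YAW+np.pi/2
h=np.array([.5831,-.0284]); g=h-.050*ex
plan([(*g,.065,a,.015),(*g,.052,a,.005)])"
```

```text
[ 0.53364221 -0.02155955  0.11247722] [-0.02690675  0.0010299 ] 0.009775724595591801 [0.20232422 3.13500319 0.00403477]
top 1111 F ((-0.06929709017276764, -0.015005029737949371), (0.15863685309886932, 0.03769446536898613), 89.9288101196289) slope [0.0027 0.0028 0.109 ] x [-0.08786684 -0.05158802] y [-0.09264531  0.06262147]
side 1336 F ((-0.04921065643429756, 0.0005570650100708008), (0.07613574713468552, 0.19056662917137146), 0.24929854273796082) slope [-0.001   0.0039  0.1086] x [-0.08595361 -0.01098132] y [-0.09274722  0.07969528]
from [ 0.5341 -0.0207  0.1131]
wp 4
wp 7
S [[0.0, -0.002, 0.048], [0.001, -0.001, 0.048], [0.0, -0.002, 0.048], [0.001, -0.001, 0.048], [0.0, 0.0, 0.017], [0.0, 0.0, 0.018], [0.0, 0.0, 0.017], [0.0, 0.0, 0.0]]
T [[0.001, 0.0, 0.0], [0.0, 0.0, 0.0], [0.001, 0.001, 0.0], [0.0, 0.0, 0.0], [0.0, 0.0, 0.0], [0.0, 0.0, 0.0], [0.0, 0.0, 0.0], [0.0, 0.0, 0.0]]
```

play_rows(slide=[[0,-0.002,0.048],[0.001,-0.001,0.048],[0,-0.002,0.048],[0.001,-0.001,0.048],[0,0,0.017],[0,0,0.018],[0,0,0.017],[0,0,0]], twist=[[0.001,0,0],[0,0,0],[0.001,0.001,0],[0,0,0],[0,0,0],[0,0,0],[0,0,0],[0,0,0]])

```text
t: 49.75
tool_pos: [0.534, -0.0228, 0.0527]
orientation: [0.2, 3.134, 0.0]
force: [-0.0, -0.1, -1.1]
opening: 0.0092
gripper_force: 50.0
```

play_rows(slide=[[0,0,0.004],[0,0,0.004],[0,0,0.003],[0,0,0.002],[0,0,0],[0,0,0],[0,0,0],[0,0,0]], twist=[[0,0,0],[0,0,0],[0,0,0],[0,0,0],[0,0,0],[0,0,0],[0,0,0],[0,0,0]])

```text
t: 50.55
tool_pos: [0.5342, -0.0228, 0.0499]
orientation: [0.2, 3.134, -0.0]
force: [-1.1, 0.5, -1.4]
opening: 0.0096
gripper_force: 50.0
```

```bash
python3 held.py
```

```text
[ 0.5341892  -0.02281384  0.04989972] [-0.02620481 -0.00014472] 0.009611289637198232 [ 1.99760007e-01  3.13361131e+00 -2.78582233e-05]
top 929 F ((-0.06926631182432175, -0.016631409525871277), (0.036583416163921356, 0.1577688455581665), 0.00923493318259716) slope [0.0002 0.0002 0.0461] x [-0.08716318 -0.05192641] y [-0.09354238  0.06021651]
side 1222 F ((-0.047278739511966705, -0.001608423888683319), (0.19014036655426025, 0.07783909887075424), 89.5916519165039) slope [0.0025 0.0028 0.046 ] x [-0.0856446  -0.01063955] y [-0.0948961   0.07782084]
```

play_rows(slide=[[0,0.002,0.002],[-0.03,0,0],[-0.04,0,0],[-0.03,0,0],[0,0,0],[0,0,0],[0,0,0],[0,0,0]], twist=[[0,0,0],[0,0,0],[0,0,0],[0,0,0],[0,0,0],[0,0,0],[0,0,0],[0,0,0]])

```text
t: 51.45
tool_pos: [0.5588, -0.0254, 0.0493]
orientation: [0.2, 3.134, 0.0]
force: [0.6, -0.2, -2.6]
opening: 0.0094
gripper_force: 50.0
```

play_rows(slide=[[-0.02,0,0],[-0.02,0,0],[-0.02,0,0],[-0.02,0,0],[-0.015,0,0],[0,0,0],[0,0,0],[0,0,0]], twist=[[0,0,0],[0,0,0],[0,0,0],[0,0,0],[0,0,0],[0,0,0],[0,0,0],[0,0,0]])

```text
t: 52.25
tool_pos: [0.5824, -0.0285, 0.0493]
orientation: [0.2, 3.134, 0.0]
force: [-0.4, -0.2, -1.7]
opening: 0.0094
gripper_force: 50.0
```

```bash
python3 held.py
```

```text
[ 0.58239494 -0.0284631   0.04931426] [0.02232801 0.00037706] 0.009391652370341404 [1.99710752e-01 3.13397198e+00 2.01460824e-05]
top 1065 F ((-0.017322370782494545, -0.016123808920383453), (0.043868791311979294, 0.1591809093952179), 0.03480348363518715) slope [0.0061 0.0004 0.0456] x [-0.03880367  0.00347024] y [-0.09389823  0.06205663]
side 1391 F ((0.00029686838388442993, -0.00580509752035141), (0.08292990922927856, 0.20445244014263153), 1.3720253705978394) slope [0.0088 0.0003 0.0453] x [-0.03742124  0.03991101] y [-0.10451705  0.09030279]
```

play_rows(slide=[[0,0,0.002],[0,0,0.002],[0,0,0.001],[0,0,0],[0,0,0],[0,0,0],[0,0,0],[0,0,0]], twist=[[0,0,0],[0,0,0],[0,0,0],[0,0,0],[0,0,0],[0,0,0],[0,0,0],[0,0,0]])

```text
t: 53.15
tool_pos: [0.5826, -0.0285, 0.0485]
orientation: [0.2, 3.134, -0.0]
force: [-3.8, 0.1, 5.5]
opening: 0.0096
gripper_force: 50.0
```

play_rows(slide=[[0,0,0],[0,0,0],[0,0,0],[0,0,-0.02],[0,0,-0.08],[0,0,-0.1],[0,0,-0.1],[0,0,-0.15]], twist=[[0,0,0],[0,0,0],[0,0,0],[0,0,0],[0,0,0],[0,0,0],[0,0,0],[0,0,0]], fingers=0.35)

```text
t: 53.95
tool_pos: [0.5811, -0.0283, 0.1601]
orientation: [-0.2, -3.134, -0.0]
force: [0.9, -0.0, 0.0]
opening: 0.0306
gripper_force: 0.0
```

play_rows(slide=[[0,0,-0.15],[0,0,-0.15],[0,0,0],[0,0,0],[0,0,0],[0,0,0],[0,0,0],[0,0,0]], twist=[[0,0,0.125],[0,0,0.125],[0,0,0.125],[0,0,0.125],[0,0,0.125],[0,0,0.125],[0,0,0.125],[0,0,0.125]])

```text
t: 54.75
tool_pos: [0.5823, -0.0285, 0.236]
orientation: [1.747, 2.609, 0.001]
force: [-0.1, 0.5, -0.6]
opening: 0.03
gripper_force: 0.0
```

```bash
python3 -c "
from h import *
for n in('top','side'):
    im,W=cloud(n); F=toF(W); z=W[...,2]
    m=(abs(z-.0455)<.0035)&(F[...,0]>-.054)&(F[...,0]<.012)&(abs(F[...,1])<.12)&(im.min(-1)>130); f=F[m]; w=z[m]
    print(n,m.sum(),'x',np.percentile(f[:,0],[1,99]),'y',np.percentile(f[:,1],[1,99]),w.mean(),np.linalg.lstsq(np.c_[f,np.ones(len(f))],w,rcond=None)[0])
    m=(F[...,0]>.07)&(F[...,0]<.12)&(abs(F[...,1])<.1)&(z>.13)&(z<.17); print('bar',m.sum(),np.median(F[m],0),np.percentile(z[m],[50,98]))
save('home',cv2.resize(cloud('top')[0][160:280,260:410],None,fx=4,fy=4))
b=fx(.0865,0)
plan([(*b,.24,YAW),(*b,.19,YAW,.03),(*b,.137,YAW,.02)])
"
```

```text
top 803 x [-0.03868937  0.01134319] y [-0.09220975  0.08285999] 0.0449541146122538 [ 0.00217803 -0.00028914  0.04499861]
bar 93 [0.08411097 0.05511793] [0.15200802 0.15581702]
side 1294 x [-0.0394324   0.01126018] y [-0.09492007  0.09532492] 0.044614345247964385 [0.00120369 0.0010109  0.04463867]
bar 480 [ 0.08685166 -0.00990584] [0.15216733 0.15617185]
from [ 0.5823 -0.0285  0.2359]
wp 4
wp 6
wp 9
S [[-0.033, 0.055, -0.004], [-0.025, 0.06, -0.004], [-0.017, 0.061, -0.004], [-0.008, 0.064, -0.004], [0.0, 0.0, 0.1], [0.0, 0.0, 0.1], [0.0, 0.0, 0.071], [0.0, 0.0, 0.07]]
T [[0.0, 0.0, 0.126], [0.001, 0.0, 0.125], [0.0, 0.0, 0.126], [0.001, 0.0, 0.126], [0.0, 0.0, 0.0], [0.0, 0.0, 0.0], [0.0, 0.0, 0.0], [0.0, 0.0, 0.0]]
S [[0.0, 0.0, 0.071], [0.0, 0.0, 0.0], [0.0, 0.0, 0.0], [0.0, 0.0, 0.0], [0.0, 0.0, 0.0], [0.0, 0.0, 0.0], [0.0, 0.0, 0.0], [0.0, 0.0, 0.0]]
T [[0.0, 0.0, 0.0], [0.0, 0.0, 0.0], [0.0, 0.0, 0.0], [0.0, 0.0, 0.0], [0.0, 0.0, 0.0], [0.0, 0.0, 0.0], [0.0, 0.0, 0.0], [0.0, 0.0, 0.0]]
```

View pics/home.png

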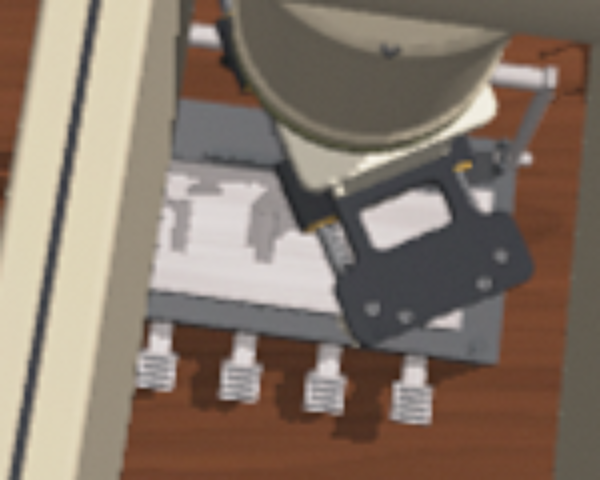

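Plate is home (front edge at fixture x≈-39 mm) and flat. Now I take the bar.

play_rows(slide=[[-0.033,0.059,-0.004],[-0.025,0.064,-0.004],[-0.017,0.065,-0.004],[-0.008,0.068,-0.004],[0,0,0],[0,0,0],[0,0,0.06],[0,0,0]], twist=[[0,0,0.126],[0.001,0,0.125],[0,0,0.126],[0.001,0,0.126],[0,0,0],[0,0,0],[0,0,0],[0,0,0]])

```text
t: 55.7
tool_pos: [0.6481, -0.036, 0.2218]
orientation: [-2.357, -2.073, 0.005]
force: [-0.8, 0.2, -1.1]
opening: 0.0305
gripper_force: 0.0
```

```bash
python3 -c "
from h import *
print(toF(robot.read_state()['tool_pos']))
b=fx(.091,0)
plan([(*b,.18,YAW,.03),(*b,.137,YAW,.02)])
w=[]
N=24
for i in range(1,N+1):
    t=1.9-1.89*i/N; c=fx(.062-.092*np.cos(t),0); w.append((c[0],c[1],.050+.092*np.sin(t),YAW))
c=fx(.062-.092*np.cos(1.9),0)
plan(w,start=(*c,.137,YAW))
" | grep -v wp
```

```text
[0.08843192 0.00122622]
from [ 0.6481 -0.036   0.2218]
S [[-0.002, 0.006, 0.084], [-0.003, 0.005, 0.083], [0.0, 0.0, 0.057], [0.0, 0.0, 0.058], [0.0, 0.0, 0.057], [0.0, 0.0, 0.0], [0.0, 0.0, 0.0], [0.0, 0.0, 0.0]]
T [[-0.002, 0.0, 0.0], [-0.002, 0.0, 0.0], [0.0, 0.0, 0.0], [0.0, 0.0, 0.0], [0.0, 0.0, 0.0], [0.0, 0.0, 0.0], [0.0, 0.0, 0.0], [0.0, 0.0, 0.0]]
from [ 0.6512 -0.0377  0.137 ]
S [[0.0, -0.028, -0.009], [0.0, -0.028, -0.006], [0.0, -0.029, -0.003], [0.0, -0.029, -0.002], [0.0, -0.029, 0.001], [0.0, -0.029, 0.003], [0.0, -0.028, 0.005], [0.0, -0.028, 0.008]]
T [[0.0, 0.0, 0.0], [0.0, 0.0, 0.0], [0.0, 0.0, 0.0], [0.0, 0.0, 0.0], [0.0, 0.0, 0.0], [0.0, 0.0, 0.0], [0.0, 0.0, 0.0], [0.0, 0.0, 0.0]]
S [[0.0, -0.027, 0.009], [0.0, -0.027, 0.012], [0.0, -0.025, 0.014], [0.0, -0.025, 0.016], [0.0, -0.023, 0.017], [0.0, -0.021, 0.02], [0.0, -0.02, 0.021], [0.0, -0.018, 0.022]]
T [[0.0, 0.0, 0.0], [0.0, 0.0, 0.0], [0.0, 0.0, 0.0], [0.0, 0.0, 0.0], [0.0, 0.0, 0.0], [0.0, 0.0, 0.0], [0.0, 0.0, 0.0], [0.0, 0.0, 0.0]]
S [[0.0, -0.017, 0.024], [0.0, -0.014, 0.025], [0.0, -0.012, 0.026], [0.0, -0.011, 0.027], [0.0, -0.008, 0.028], [0.0, -0.006, 0.029], [0.0, -0.004, 0.028], [0.0, -0.001, 0.029]]
T [[0.0, 0.0, 0.0], [0.0, 0.0, 0.0], [0.0, 0.0, 0.0], [0.0, 0.0, 0.0], [0.0, 0.0, 0.0], [0.0, 0.0, 0.0], [0.0, 0.0, 0.0], [0.0, 0.0, 0.0]]
```

play_rows(slide=[[-0.002,0.006,0.084],[-0.003,0.005,0.083],[0,0,0.057],[0,0,0.058],[0,0,0.057],[0,0,0],[0,0,0],[0,0,0]], twist=[[-0.002,0,0],[-0.002,0,0],[0,0,0],[0,0,0],[0,0,0],[0,0,0],[0,0,0],[0,0,0]])

```text
t: 56.5
tool_pos: [0.6533, -0.038, 0.1412]
orientation: [2.358, 2.069, 0.005]
force: [-0.1, 0.4, 0.3]
opening: 0.0302
gripper_force: 0.0
```

play_rows(slide=[[0,0,0],[0,0,0],[0,0,0],[0,0,0],[0,0,0],[0,0,0],[0,0,0],[0,0,0]], twist=[[0,0,0],[0,0,0],[0,0,0],[0,0,0],[0,0,0],[0,0,0],[0,0,0],[0,0,0]], fingers=1, force=12)

```text
t: 57.3
tool_pos: [0.6516, -0.0378, 0.1405]
orientation: [2.36, 2.071, 0.001]
force: [-6.3, 1.1, 5.2]
opening: 0.0118
gripper_force: 12.0
```

play_rows(slide=[[0,-0.028,-0.009],[0,-0.028,-0.006],[0,-0.029,-0.003],[0,-0.029,-0.002],[0,-0.029,0.001],[0,-0.029,0.003],[0,-0.028,0.005],[0,-0.028,0.008]], twist=[[0,0,0],[0,0,0],[0,0,0],[0,0,0],[0,0,0],[0,0,0],[0,0,0],[0,0,0]])

```text
t: 58.1
tool_pos: [0.5953, -0.0303, 0.1402]
orientation: [2.36, 2.07, 0.003]
force: [0.8, 0.8, 0.9]
opening: 0.0117
gripper_force: 12.0
```

play_rows(slide=[[0,-0.027,0.009],[0,-0.027,0.012],[0,-0.025,0.014],[0,-0.025,0.016],[0,-0.023,0.017],[0,-0.021,0.02],[0,-0.02,0.021],[0,-0.018,0.022]], twist=[[0,0,0],[0,0,0],[0,0,0],[0,0,0],[0,0,0],[0,0,0],[0,0,0],[0,0,0]])

```text
t: 58.9
tool_pos: [0.5496, -0.0244, 0.1071]
orientation: [2.359, 2.07, 0.003]
force: [1.1, 1.1, 1.3]
opening: 0.0116
gripper_force: 12.0
```

play_rows(slide=[[0,-0.017,0.024],[0,-0.014,0.025],[0,-0.012,0.026],[0,-0.011,0.027],[0,-0.008,0.028],[0,-0.006,0.029],[0,-0.004,0.016],[0,0,0]], twist=[[0,0,0],[0,0,0],[0,0,0],[0,0,0],[0,0,0],[0,0,0],[0,0,0],[0,0,0]])

```text
t: 59.7
tool_pos: [0.5319, -0.0221, 0.0629]
orientation: [2.36, 2.07, 0.002]
force: [-1.4, 1.4, -0.1]
opening: 0.0116
gripper_force: 12.0
```

play_rows(slide=[[0,-0.001,0.012],[0,-0.001,0.012],[0,0,0.008],[0,0,0.004],[0,0,0],[0,0,0],[0,0,0],[0,0,0]], twist=[[0,0,0],[0,0,0],[0,0,0],[0,0,0],[0,0,0],[0,0,0],[0,0,0],[0,0,0]])

```text
t: 60.5
tool_pos: [0.5311, -0.022, 0.0542]
orientation: [2.36, 2.071, 0.002]
force: [-6.0, 1.1, -0.4]
opening: 0.0116
gripper_force: 12.0
```

play_rows(slide=[[0,0,0],[0,0,0],[0,0,0],[0,0,0],[0,0,-0.02],[0,0,-0.08],[0,0,-0.15],[0,0,-0.15]], twist=[[0,0,0],[0,0,0],[0,0,0],[0,0,0],[0,0,0],[0,0,0],[0,0,0],[0,0,0]], fingers=0.35)

```text
t: 61.3
tool_pos: [0.5309, -0.022, 0.1556]
orientation: [2.36, 2.071, 0.002]
force: [0.6, 0.2, 0.3]
opening: 0.0302
gripper_force: 0.0
```

play_rows(slide=[[0,-0.08,-0.1],[0,-0.15,-0.05],[0,-0.15,0],[0.15,0,0],[0.15,0,0],[0.15,0,0],[0.1,0,0],[0,0,0]], twist=[[0,0,0],[0,0,0],[0,0,0],[0,0,0],[0,0,0],[0,0,0],[0,0,0],[0,0,0]])

```text
t: 62.1
tool_pos: [0.4552, 0.1293, 0.1925]
orientation: [2.356, 2.074, 0.006]
force: [-0.1, -0.6, -0.3]
opening: 0.0302
gripper_force: 0.0
```

```bash
python3 -c "
from die import *
print(robot.read_state()['tool_pos'],robot.read_state()['force'])
for n in('side','top'):
    im,W=dies(n); save('end_'+n,im); F=toF(W); z=W[...,2]
    m=(abs(F[...,0]+.03)<.015)&(abs(F[...,1])<.1)&(z>.057)&(z<.075); print(n,'bar',m.sum(),F[m].mean(0),np.percentile(z[m],98))
    m=(abs(z-.0455)<.0035)&(F[...,0]>-.054)&(F[...,0]<.012)&(abs(F[...,1])<.12)&(im.min(-1)>130); f=F[m]
    print('plate x',np.percentile(f[:,0],[1,99]),'y',np.percentile(f[:,1],[1,99]),z[m].mean())
    m=(F[...,0]>.003)&(F[...,0]<.045)&(abs(F[...,1])<.02)&(z>.064); a=F[m]; print('rib',a.mean(0))
"
```

```text
[0.45520723 0.12927672 0.19245758] [-0.06310928 -0.64169724 -0.34954018]
side 703 ztop 0.0199 F mid [-0.0433 -0.3084] ext [0.1788 0.0886] W [ 0.4773 -0.3122  0.0175] ang 83.7
side 372 ztop 0.0241 F mid [-0.0947 -0.3311] ext [0.0418 0.0299] W [ 0.4245 -0.3438  0.0213] ang 81.8
side 358 ztop 0.0241 F mid [-0.0435 -0.3371] ext [0.041  0.0273] W [ 0.4744 -0.3561  0.0216] ang 83.7
side 316 ztop 0.0242 F mid [ 0.0063 -0.3428] ext [0.0413 0.0258] W [ 0.5231 -0.3671  0.0221] ang 84.3
side bar 395 [-0.0283146  -0.00637149] 0.06677367629027661
plate x [-0.03718421  0.01160976] y [-0.0959869   0.09895402] 0.0446353098901344
rib [ 0.02454303 -0.00081702]
top 658 ztop 0.0205 F mid [-0.0464 -0.3369] ext [0.1812 0.1397] W [ 0.4701 -0.3582  0.018 ] ang 82.9
top 194 ztop 0.0249 F mid [ 0.0058 -0.3434] ext [0.0398 0.0269] W [ 0.5226 -0.3662  0.0222] ang 82.8
top 200 ztop 0.0250 F mid [-0.0442 -0.3373] ext [0.0411 0.0272] W [ 0.4735 -0.3535  0.0221] ang 82.5
top 203 ztop 0.0246 F mid [-0.0955 -0.331 ] ext [0.0401 0.028 ] W [ 0.4236 -0.3412  0.0223] ang 82.5
top bar 470 [-0.03052725  0.00013235] 0.0676898259401524
plate x [-0.0378035  0.0115109] y [-0.09230568  0.09419458] 0.04491924168796418
rib [ 2.29012287e-02 -8.70920196e-05]
```

View pics/end_side.png

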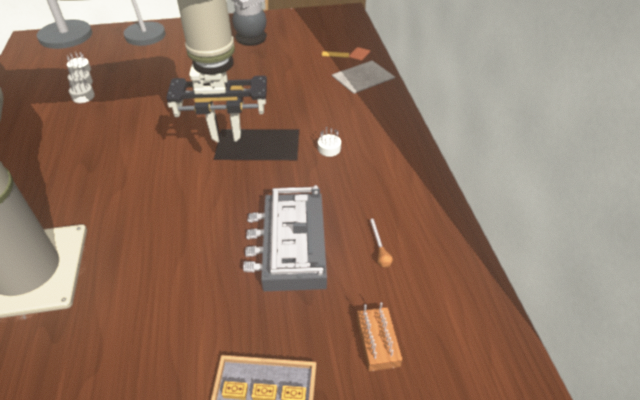

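The bar is down at (300,235) with the plate home under it, three dies lie in the tray at (235,388), (264,391) and (294,394), and the bystanders haven't moved. The robot is clear, so I hand in.

```bash
python3 -c "
from h import *
print(robot.close_job())"
```

```text
the job is handed in; nothing more can be done
None
```

The job is handed in; no verdict came back, but final camera checks showed all three dies (pockets 2–4; pocket 1 was empty) face up in the tray, the clamp plate home, the bar down and the bystanders in place.

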